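# Load the disinfection case and hook its lid on

### The arm

A 6-joint arm with a two-finger parallel gripper is mounted at the origin on a cart in front of the work surface, level with it; the furniture and walls round the work are solid. World frame = base frame: x ahead of the robot, y to its left, z up, the work surface at z = 0. Lengths are in m, angles in rad, forces in N, time in s.
With the tool pointing down it reaches from about 0.25 to 0.775 m from the base axis. Payload 4 kg.
Tool frame: the origin (TCP) lies at the very end of the fingers, on their centre line; the grasp point (between the pads) lies 19 mm behind it; y points along the fingers, x is the direction in which the jaws open and shut, and the axes are right-handed (so a half turn about y gives the same grasp; the last joint's range is limited). The gripper opens to 94 mm and grips with 3 to 60 N. Pads are 16 mm wide; open, the fingers measure 119 mm over their backs; the gripper's body (75 mm by 177 mm) begins 78 mm behind the grasp point.
Start: joints at [-1.317, 0.087, 1.371, -0, 1.684, -0.103], TCP at [0.192, -0.515, 0.206] pointing down, gripper open.
Joint ranges: [-3.1, 3.1], [-0.76, 2.03], [0.27, 2.55], [-1.08, 4.22], [0.17, 2.65], [-2.57, 2.57]. Speed limits (rad/s): [2.79, 2.79, 3.14, 3.14, 3.14, 3.14].

### API

Orientations are given as [roll, pitch, yaw] about the fixed x, y, z axes, in that order (R = Rz(yaw) Ry(pitch) Rx(roll)).
In Python, from bench import robot gives the robot as it stands.
- The arm moves only by the shell command python3 -m handwheel 'ROWS' [OPENING]. ROWS is JSON, a list of rows, each an object with "delta_pos": the shift along the tool's x, y, z in mm, a list of three; "yaw": the turn about the tool's y in rad. A call has 1 to 12 rows; each row is the pose to reach, as a shift and turn from the pose commanded when the call began, along the tool's axes at that moment; what a row does not reach only later rows make up. A row lasts 1/10 s, in which the tool goes at most 50 mm and 8.59 degrees, less where a joint would pass 70% of its speed; a pose out of reach is approached as far as the arm can. A call with a gripper value outside its range is refused whole. OPENING is the closure in counts, from 0 (fully open) to 255 (shut), set as the call begins (- or left out, the last holds). The fingers move at their own pace and stop on an object; the grip force is fixed at half the most. Time passes only in rows, so rows that repeat a pose let the fingers close. It gives the time, the measured TCP pose, the force and the opening at its end, in the units of the state.
- robot.get_obs(): the state, without advancing time (a new reading comes with each control period).
- robot.snapshot(name): name is "side" or "top" or "wrist"; returns a dict with "image" (384x512x3 uint8, red, green, blue), "fx", "fy", "cx", "cy" (pixels), "k1" (the pictures are not rectified: a ray, as slopes to the right and down, at radius r is drawn at 1 + k1 r^2 times it, then the intrinsics apply), "rvec" (rotation vector, rad) and "tvec" (3), from world to camera coordinates, as OpenCV has them. Camera axes: x right, y down, z forward; pixel columns grow to the right and rows downward; lengths in m; the calibration is good to about 2 mm. A picture is of the moment at which its call begins. There is no depth.
- robot.close_job(): hands the job in, once; it reports no verdict.
The state is a dict: "time": time; "joint_positions": joint angles; "qvel": joint speeds; "joint_torque": joint torques, N m; "tool_pos": TCP position; "ee_rot": TCP orientation; "wrist_force": force on the tool from outside, world axes, zero at the start; "wrist_torque": the same for the moment, N m; "width": finger opening in m.
Only numpy, scipy, OpenCV 4.12 (cv2) and the standard library are available. Lean on these libraries where they do the work, as an engineer would, in place of code of your own. Each camera call takes 0.05 s, during which the arm holds its last target.

### The job

Get the white disinfection case ready: first push the small steel tray along the worktop until it is fully home against both grey stop rails, then lift the lidded steel canister out of the case by its handle, keep it upright and stand it in the tray, which stays home. Next lay every small black loupe on the floor of the case. Finally put the lid on: hook its tongue at a tilt under the ledge on the robot's side of the case and swing the far edge down until the lid lies flat, square and centred on the rim inside the far wall; leave the big black lens pot and the other things on the worktop alone.

Things in the scene. Friction and masses are not known exactly. Their poses are not given: they have to be found in the camera images.
- case: White open tub, fixed to the worktop, 132 (x) x 172 (y) x 54 mm. Origin: centre of its underside; -x faces the robot more or less, z up. Walls 5 to 6 mm; inside 122 (x) x 160 (y) mm. Inner faces of near and far wall at x = -61 and +61 mm. The far wall rises to z = 48 mm, 8 mm above the rim of the side walls, so that it bars a lid pushed in flat; the near wall carries the ledge.
- case_floor (a point): Point on the axis of the case at the level of the inner floor, 6 mm above its underside. On the floor, centred, is the drain stand: a flat disc 72 mm across and 3 mm high. Axes as the case.
- case_rim (a point): Point on the axis of the case at the level of the rim, 40 mm above its underside: the tops of the two side walls (across y), on which the lid rests. Axes as the case.
- ledge_edge (a point): Middle of the lower inner edge of the ledge: a strip 6 mm thick over the whole width of the near wall, reaching inward to x = -48 mm in the case, underside at z = 47.5 mm, top 53.5 mm. Axes as the case.
- lid: Loose grey lid, about 160 g, lying flat, handle up. Origin: on its underside, under the handle; when seated it lies on the axis of the case at rim level, axes as the case's. Plate 5 mm thick, x = -44 to +57 mm, 178 mm wide (y), and a tongue on its -x edge. Seated it has 7 mm of play along x between near and far wall.
- lid_tongue (a point): Middle of the end of the lid's tongue, at x = -58, y = 0, z = 2.5 mm in the lid. The tongue is 124 mm wide (y), 5 mm thick, level with the plate, and fits between the side walls; 2.5 mm of play in height under the ledge. Axes as the lid.
- lid_handle (a point): Centre of the lid's handle, 28 mm above its underside: a bar along y, 10 (x) x 70 (y) x 16 (z) mm, from z = 20 to 36 mm, on two posts 10 mm thick at y = -29 and +29 mm. Axes as the lid.
- canister: Loose steel canister with a fixed lid, 62 mm across, 78 mm high (124 mm with its handle), about 250 g; stands on the drain stand in the case. Origin: centre of its underside, z up.
- canister_handle (a point): Centre of the canister's rigid strap handle, 117 mm above its underside: a bar along y, 10 (x) x 56 (y) x 14 (z) mm, from z = 110 to 124 mm, on two posts at y = -24 and +24 mm. Axes as the canister.
- dock: Grey stop rails, fixed, an L 20 mm high and 8 mm thick, left of the case. Origin: inner corner of the L, at worktop level; z up. The far rail (inner face x = 0) runs from the corner 110 mm along +y, the right rail (inner face y = 0) 88 mm along -x. With the tray home against both, the tray's origin is at x = -46, y = +63 mm, axes as the dock's.
- tray: Small shallow steel tray, loose, 300 g, 91 (x) x 126 (y) x 16 mm, empty, standing short of both rails, on their open side. Origin: centre of its underside, z up. Flat floor; upright walls 4 mm thick, inside 83 x 118 mm.
- loupe_1: Small black loupe, a cylinder 32 mm across and 20 mm high, 30 g, standing on its flat end on the worktop in front of the case. Two to four of the four are there (None: absent). Origin: centre of its underside.
- loupe_2: Small black loupe, a cylinder 32 mm across and 20 mm high, 30 g, standing on its flat end on the worktop in front of the case. Two to four of the four are there (None: absent). Origin: centre of its underside.
- loupe_3: Small black loupe, a cylinder 32 mm across and 20 mm high, 30 g, standing on its flat end on the worktop in front of the case. Two to four of the four are there (None: absent). Origin: centre of its underside.
- loupe_4: Small black loupe, a cylinder 32 mm across and 20 mm high, 30 g, standing on its flat end on the worktop in front of the case. Two to four of the four are there (None: absent). Origin: centre of its underside.
- lens_pot: Bystander, leave alone: larger black screw pot, 66 mm across, 33 mm high. Origin: centre of its underside.
- lens_case_w: Bystander, leave alone: contact lens case with two caps, 36 x 72 x 18 mm, long side along y. Origin: centre of its underside.
- eye_pad: Bystander, leave alone: sealed flat eye pad pack, 55 x 95 x 8 mm, long side along y. Origin: centre of its underside.
- forceps: Bystander, leave alone: straight steel forceps, 14 x 115 x 9 mm, long side along y. Origin: centre of its underside.
Not all that is in view belongs to the job. Leave any red look-alike of the loupe_4 alone.

How it is judged:
On the way, in this order (a step that is already met when the one before it is completed fails the run):
1. the tray is home against both stops (x of tray in the frame of dock above -0.051 m and y of tray in the frame of dock below 0.0685 m and angle between the x axis of tray and the x axis of dock, either way round below 0.05 rad and height (world z) of tray below 0.004 m), for 0.2 s.
2. the canister stands upright in the steel tray (x of canister in the frame of tray between -0.016 and 0.016 m and y of canister in the frame of tray between -0.034 and 0.034 m and height (world z) of canister below 0.01 m and angle between canister's own z axis and vertical below 0.06 rad and contact force between the fingers and canister below 0.1 N), for 0.2 s.
3. every loupe lies in the case (x of loupe_1 in the frame of case between -0.05 and 0.05 m and y of loupe_1 in the frame of case between -0.07 and 0.07 m and z of each of loupe_1, loupe_2, loupe_3, loupe_4 in the frame of case below 0.03 m and x of loupe_2 in the frame of case between -0.05 and 0.05 m and y of loupe_2 in the frame of case between -0.07 and 0.07 m and x of loupe_3 in the frame of case between -0.05 and 0.05 m and y of loupe_3 in the frame of case between -0.07 and 0.07 m and x of loupe_4 in the frame of case between -0.05 and 0.05 m and y of loupe_4 in the frame of case between -0.07 and 0.07 m), for 0.2 s.
At the end, for the whole second after the job is handed in: Tray within 5 mm of both rails; canister upright in it; every loupe present inside the case; lid released, flat (0.03 rad) on the rim, tongue under the ledge, far edge inside the far wall, centred to 6 mm along x and 10 mm along y, square to 0.06 rad (all of step 1 and all of step 3 and x of canister in the frame of tray between -0.016 and 0.016 m and y of canister in the frame of tray between -0.034 and 0.034 m and height (world z) of canister below 0.01 m and angle between canister's own z axis and vertical below 0.06 rad and x of lid in the frame of case between -0.006 and 0.006 m and y of lid in the frame of case between -0.01 and 0.01 m and z of lid in the frame of case between 0.0375 and 0.0425 m and angle between lid's own z axis and vertical below 0.03 rad and angle between the x axis of lid and the x axis of case, either way round below 0.06 rad and linear speed of lid below 0.02 m/s); the robot touches nothing.
It fails at once if the lens pot is moved more than 3 cm (distance of lens_pot from where it was at the start of the episode above 0.03 m).
It fails at once if the contact lens case is moved more than 3 cm (distance of lens_case_w from where it was at the start of the episode above 0.03 m).
It fails at once if the eye pad pack is moved more than 3 cm (distance of eye_pad from where it was at the start of the episode above 0.03 m).
It fails at once if the forceps is moved more than 3 cm (distance of forceps from where it was at the start of the episode above 0.03 m).
It fails at once if the canister is tipped by more than 0.5 rad (angle between canister's own z axis and vertical above 0.5 rad).
Of loupe_1, loupe_2, loupe_3, loupe_4 only 2 to 4 are there at a start; the rules pass over those that are not, and their reading is None.
At some moment in a run one of loupe_1, loupe_2, loupe_3, loupe_4 may be knocked a few centimetres aside while the robot is not near it.
It also fails if it takes over 210 s, if anything falls off the work surface, if the arm or the gripper's body presses on something with over 40 N, if the wrist force passes 120 N, or if a joint passes its speed limit or range.

## Working session

There is one attempt and no reset: what is moved stays moved. The work goes in short steps, Python scripts to look and compute and a shell command to move; the robot and the scene stay as the last step left them, time stands still between calls to the robot, and variables do not carry over. Pictures are saved under pics/ and viewed, and the job is handed in when it is done.

```bash
ls -la; mkdir -p pics; python3 - <<'E'
from bench import robot
import cv2
o=robot.get_obs()
print({k:(v if not hasattr(v,'round') else v) for k,v in o.items()})
for n in ["side","top","wrist"]:
    s=robot.snapshot(n)
    cv2.imwrite(f"pics/a_{n}.png",s["image"][:,:,::-1])
    print(n,{k:v for k,v in s.items() if k!="image"})
E
```

```text
total 12
drwxr-xr-x  3 agent agent 4096 Dec  6 21:36 .
drwxr-xr-x 23 root  root  4096 Dec  6 21:36 ..
drwxr-xr-x  2 agent agent 4096 Dec  6 21:36 pics
{'time': 0.0, 'joint_positions': array([-1.31714110e+00,  8.79197276e-02,  1.37222090e+00, -2.31736223e-05,
        1.68362038e+00, -1.03103054e-01]), 'qvel': array([6.28462466e-04, 7.04318773e-06, 1.52138930e-03, 1.98973272e-03,
       1.11831742e-03, 1.64782639e-03]), 'joint_torque': array([ 6.37724715e-04, -3.40175557e+01, -3.02431011e+01,  7.15908967e-02,
        3.28883668e-02, -1.72320538e-04]), 'tool_pos': array([ 0.19192902, -0.51483889,  0.20434039]), 'ee_rot': array([-1.57059607,  0.00215921, -1.21404041]), 'wrist_force': array([-0.23792572, -0.42136439,  1.23882432]), 'wrist_torque': array([ 0.02976386, -0.01831239, -0.01380797]), 'width': 0.09391869628865009}
side {'fx': 379.09437067702555, 'fy': 379.09437067702555, 'cx': 257.1575023703787, 'cy': 193.65467515212902, 'k1': 0.037096716002331324, 'rvec': array([ 2.07274365, -0.13251055,  0.09155287]), 'tvec': array([-0.5590128 ,  0.13190841,  0.95079762])}
top {'fx': 376.79304775953364, 'fy': 376.79304775953364, 'cx': 256.1582079187836, 'cy': 191.38235597631603, 'k1': -0.07482463274276971, 'rvec': array([ 2.18802116, -2.2230494 ,  0.06858558]), 'tvec': array([0.02420392, 0.55998439, 1.05206013])}
wrist {'fx': 267.7848780224268, 'fy': 267.7848780224268, 'cx': 258.1907547443375, 'cy': 189.45612265095923, 'k1': -0.0295474170343541, 'rvec': array([-2.37623592,  1.64948216,  0.24511242]), 'tvec': array([-0.54961938, -0.0294569 ,  0.39359604])}
```

View pics/a_top.png

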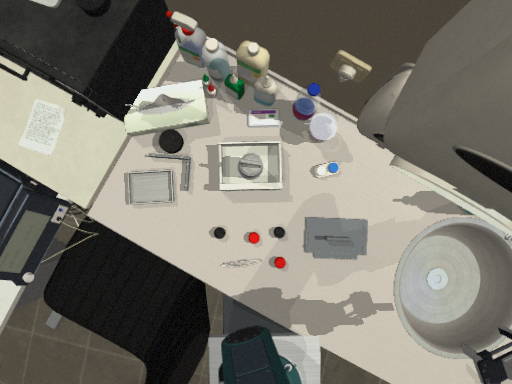

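View pics/a_side.png

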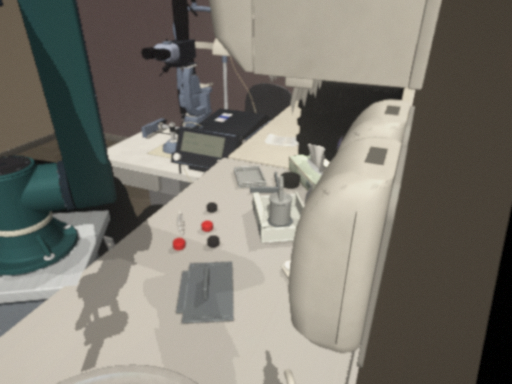

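View pics/a_wrist.png

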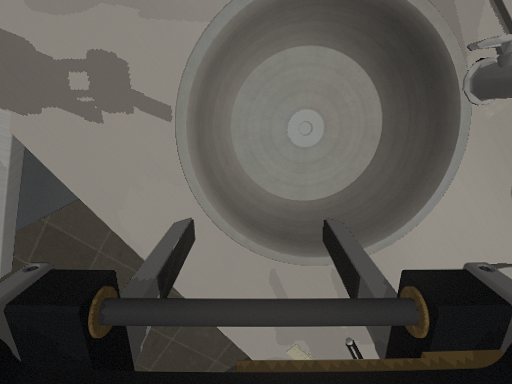

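The top view shows the case at (250,165) with the canister in it, the tray at (150,187) and the dock rails around (185,165). Black loupes are at (219,232) and (279,231), red decoys at (254,238) and (280,262), and the lid is at (335,238). I'll enlarge it next.

```bash
cat > h.py <<'E'
import numpy as np, cv2, time
from bench import robot
def cam(s):
    R=cv2.Rodrigues(np.array(s["rvec"]))[0]; t=np.array(s["tvec"]); return R,t
def ray(s,uv):
    R,t=cam(s); uv=np.atleast_2d(np.array(uv,float))
    d=(uv-[s["cx"],s["cy"]])/[s["fx"],s["fy"]]
    p=d.copy()
    for _ in range(30): p=d/(1+s["k1"]*(p**2).sum(1,keepdims=True))
    D=np.c_[p,np.ones(len(p))]@R
    return -R.T@t, D
def onz(s,uv,z):
    c,D=ray(s,uv); return c+D*((z-c[2])/D[:,2])[:,None]
def proj(s,P):
    R,t=cam(s); q=np.atleast_2d(P)@R.T+t; p=q[:,:2]/q[:,2:]
    p=p*(1+s["k1"]*(p**2).sum(1,keepdims=True)); return p*[s["fx"],s["fy"]]+[s["cx"],s["cy"]]
def snap(n,tag):
    s=robot.snapshot(n); cv2.imwrite(f"pics/{tag}_{n}.png",s["image"][:,:,::-1]); np.save(f"pics/{tag}_{n}.npy",s,allow_pickle=True); return s
def load(n,tag): return np.load(f"pics/{tag}_{n}.npy",allow_pickle=True).item()
def crop(s,x0,y0,x1,y1,k,name):
    im=s["image"][y0:y1,x0:x1,::-1]; im=cv2.resize(im,None,fx=k,fy=k,interpolation=cv2.INTER_CUBIC); cv2.imwrite(f"pics/{name}.png",im)
def tool():
    """R of tool, pos"""
    from scipy.spatial.transform import Rotation as Ro
    o=robot.get_obs(); return Ro.from_euler('xyz',o["ee_rot"]).as_matrix(),np.array(o["tool_pos"]),o
def goto(P,yawdir=None):
    """print tool-frame delta to reach world P; yawdir = desired world angle of jaw axis (mod pi)"""
    R,p,o=tool(); d=R.T@(np.array(P)-p)*1000
    print("t %.2f pos"%o["time"],p.round(4),"delta mm",d.round(1))
    if yawdir is not None:
        a=np.arctan2(R[1,0],R[0,0]); e=(yawdir-a+np.pi/2)%np.pi-np.pi/2
        # turn about tool y; tool y world z sign
        print("jaw ang %.3f need world turn %.3f -> yaw about tool y %.3f"%(a,e,e*np.sign(R[2,1])), "q6",o["joint_positions"][5].round(3))
E
python3 - <<'E'
from h import *
s=snap("top","b"); t=snap("side","b")
crop(s,110,110,300,290,4,"b_c1"); crop(s,200,200,390,290,4,"b_c2"); crop(t,160,140,330,340,3,"b_c3")
print(onz(s,[[250,165],[150,187],[219,232],[335,238]],0))
E
```

```text
[[ 0.63695877  0.03154377  0.        ]
 [ 0.57819189  0.31921887  0.        ]
 [ 0.44681513  0.12274246  0.        ]
 [ 0.42365782 -0.20867803  0.        ]]
```

View pics/b_c1.png

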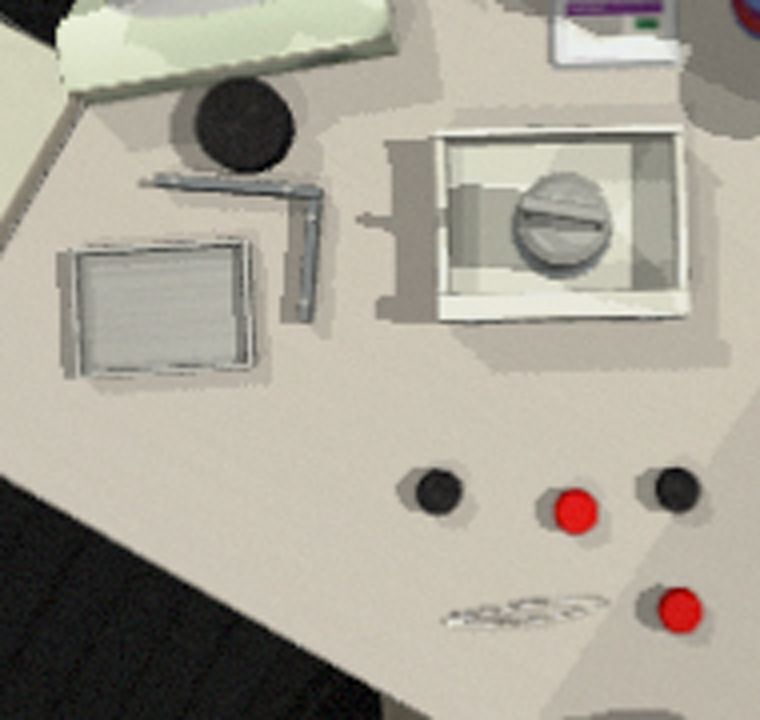

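View pics/b_c2.png

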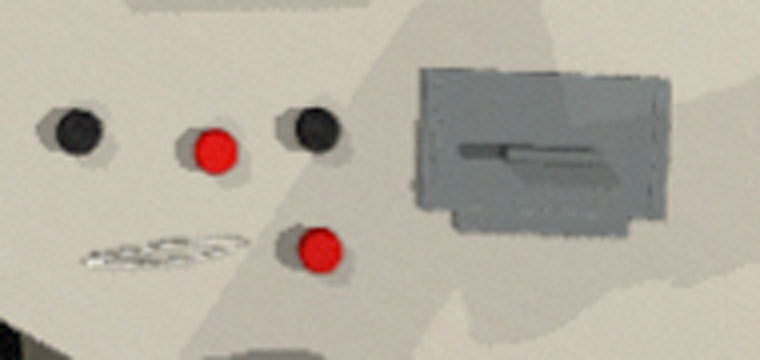

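View pics/b_c3.png

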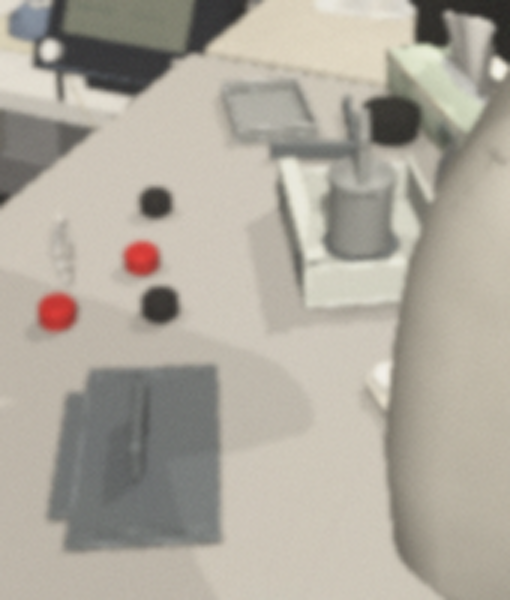

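The crops show only two black loupes, so two are present. The tray stands short of the rails, and the lens pot is just behind the far rail. Next I'll measure positions from pixel corners.

```bash
python3 - <<'E'
from h import *
s=load("top","b")
f=lambda l:(np.array(l,float)+.5)/4-.5+[110,110]
def show(n,l,z):
    P=onz(s,f(l),z); print(n); print(P.round(4)[:,:2].tolist()); print(" edges",[np.linalg.norm(P[i]-P[i-1]).round(4) for i in range(len(P))], "mean",P.mean(0).round(4)); return P
show("tray",[(72,250),(250,239),(256,370),(80,377)],.016)
show("dock inner: leftend, corner, rightend",[(152,186),(302,197),(300,320)],.02)
show("dock outer",[(150,177),(322,188),(310,320)],.02)
show("case far",[(435,133),(683,125)],.048)
show("case near",[(440,321),(690,317)],.0535)
show("case ledge inner",[(442,292),(686,291)],.0535)
im=s["image"].astype(int)
hsv=cv2.cvtColor(s["image"],cv2.COLOR_RGB2HSV)
m=(s["image"].max(2)<60).astype(np.uint8)
n,l,st,c=cv2.connectedComponentsWithStats(m[110:300,110:400])
for i in range(1,n):
    if 40<st[i,4]<900: print("dark",st[i],c[i]+110,onz(s,c[i]+110,.02).round(4))
g=lambda l:(np.array(l,float)+.5)/4-.5+[200,200]
P=onz(s,g([(420,69),(670,79),(664,218),(416,207)]),.005); print("lid plate",P.round(4)[:,:2].tolist(),P.mean(0),[np.linalg.norm(P[i]-P[i-1]).round(4) for i in range(4)])
P=onz(s,g([(455,232),(628,236)]),.005);print("tongue",P,P.mean(0))
print("canister handle",onz(s,f([(523,218),(602,227)]),.124), onz(s,f([(563,220)]),.124))
E
```

```text
tray
[[0.6205, 0.3789], [0.6261, 0.2519], [0.5335, 0.2482], [0.5304, 0.3732]]
 edges [np.float64(0.0903), np.float64(0.1271), np.float64(0.0927), np.float64(0.125)] mean [0.5776 0.313  0.016 ]
dock inner: leftend, corner, rightend
[[0.6645, 0.3206], [0.6548, 0.2142], [0.568, 0.2162]]
 edges [np.float64(0.1422), np.float64(0.1068), np.float64(0.0868)] mean [0.6291 0.2503 0.02  ]
dock outer
[[0.6709, 0.322], [0.661, 0.2], [0.5679, 0.2091]]
 edges [np.float64(0.1528), np.float64(0.1224), np.float64(0.0935)] mean [0.6333 0.2437 0.02  ]
case far
[[0.6938, 0.1176], [0.697, -0.0532]]
 edges [np.float64(0.1708), np.float64(0.1708)] mean [0.6954 0.0322 0.048 ]
case near
[[0.5641, 0.1151], [0.5642, -0.0549]]
 edges [np.float64(0.17), np.float64(0.17)] mean [0.5641 0.0301 0.0535]
case ledge inner
[[0.5838, 0.1136], [0.5819, -0.0525]]
 edges [np.float64(0.166), np.float64(0.166)] mean [0.5828 0.0305 0.0535]
dark [  0   0  19  12 128] [118.8046875 113.6015625] [[0.7885 0.4042 0.02  ]]
dark [ 49  19  24  24 443] [170.70880361 140.9006772 ] [[0.7067 0.2549 0.02  ]]
dark [263  24  11   8  54] [378.83333333 136.57407407] [[ 0.7119 -0.3391  0.02  ]]
dark [164 117  10  11  88] [278.59090909 231.89772727] [[ 0.4455 -0.0455  0.02  ]]
dark [104 118  11  10  89] [219.14606742 232.43820225] [[0.4468 0.1207 0.02  ]]
lid plate [[0.4858, -0.1217], [0.4753, -0.302], [0.376, -0.2952], [0.388, -0.1169]] [ 0.43129744 -0.20894441  0.005     ] [np.float64(0.098), np.float64(0.1806), np.float64(0.0995), np.float64(0.1787)]
tongue [[ 0.3696946  -0.14436964  0.005     ]
 [ 0.36388079 -0.26877169  0.005     ]] [ 0.36678769 -0.20657066  0.005     ]
canister handle [[0.62504786 0.0560546  0.124     ]
 [0.61857296 0.00599661 0.124     ]] [[0.62339797 0.03068734 0.124     ]]
```

```bash
python3 - <<'E'
from h import *
goto([.50,.26,.25],1.486)
R,p,o=tool(); print(R.round(3))
E
```

```text
t 0.25 pos [ 0.192  -0.5151  0.2049] delta mm [-618.8  -44.4  559.3]
jaw ang -1.214 need world turn -0.442 -> yaw about tool y 0.442 q6 -0.103
[[ 0.349 -0.     0.937]
 [-0.937  0.001  0.349]
 [-0.001 -1.     0.   ]]
```

```bash
python3 -m handwheel '[{"delta_pos":[-40,-30,36],"yaw":-0.1},{"delta_pos":[-80,-44,72],"yaw":-0.2},{"delta_pos":[-115,-44,104],"yaw":-0.3},{"delta_pos":[-150,-44,136],"yaw":-0.4},{"delta_pos":[-185,-44,167],"yaw":-0.5},{"delta_pos":[-220,-44,199],"yaw":-0.6},{"delta_pos":[-255,-44,230],"yaw":-0.7},{"delta_pos":[-290,-44,262],"yaw":-0.8},{"delta_pos":[-325,-44,294],"yaw":-0.9},{"delta_pos":[-360,-44,325],"yaw":-1.0},{"delta_pos":[-395,-44,357],"yaw":-1.1},{"delta_pos":[-430,-44,389],"yaw":-1.2}]' 0
python3 - <<'E'
from h import *
goto([.51,.27,.25],0.5); goto([.51,.27,.25],1.48)
E
```

```text
time: 1.45
tool_pos: [0.4066, 0.0254, 0.2497]
ee_rot: [-1.571, -0.001, -0.01]
wrist_force: [0.2, -0.3, -0.3]
width: 0.0942
t 1.45 pos [0.4066 0.0254 0.2497] delta mm [101.   -0.3 245.6]
jaw ang -0.010 need world turn 0.510 -> yaw about tool y -0.510 q6 -0.067
t 1.45 pos [0.4066 0.0254 0.2497] delta mm [101.   -0.3 245.6]
jaw ang -0.010 need world turn 1.490 -> yaw about tool y -1.490 q6 -0.067
```

```bash
python3 -m handwheel '[{"delta_pos":[12,0,30],"yaw":-0.14},{"delta_pos":[25,0,60],"yaw":-0.28},{"delta_pos":[37,0,90],"yaw":-0.42},{"delta_pos":[50,0,120],"yaw":-0.56},{"delta_pos":[62,0,150],"yaw":-0.7},{"delta_pos":[75,0,180],"yaw":-0.84},{"delta_pos":[87,0,210],"yaw":-0.98},{"delta_pos":[100,0,245],"yaw":-1.12},{"delta_pos":[101,0,245],"yaw":-1.26},{"delta_pos":[101,0,245],"yaw":-1.4},{"delta_pos":[101,0,245],"yaw":-1.49},{"delta_pos":[101,0,245],"yaw":-1.49}]' 0
python3 - <<'E'
from h import *
s=snap("wrist","c"); goto([.578,.313,.1],1.486)
print(proj(s,[[.656,.213,0],[.578,.313,0]]))
E
```

```text
time: 2.65
tool_pos: [0.5108, 0.2671, 0.2491]
ee_rot: [-1.57, 0.0, 1.476]
wrist_force: [-0.4, 0.2, 0.8]
width: 0.0941
t 2.70 pos [0.5108 0.267  0.2492] delta mm [ 52.3 149.2 -62.5]
jaw ang 1.474 need world turn 0.012 -> yaw about tool y -0.012 q6 -1.091
[[235.83919983 245.34197514]
 [289.07270379 199.18148707]]
```

View pics/c_wrist.png

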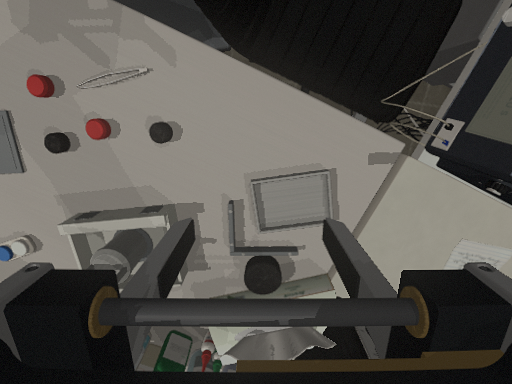

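The wrist view has the tray at (292,200), the dock corner at (234,250) and the lens pot at (262,273). I'll crop it to refine these.

```bash
python3 - <<'E'
from h import *
s=load("wrist","c"); crop(s,215,160,345,265,6,"c_cr")
E
```

```text
(no output)
```

View pics/c_cr.png

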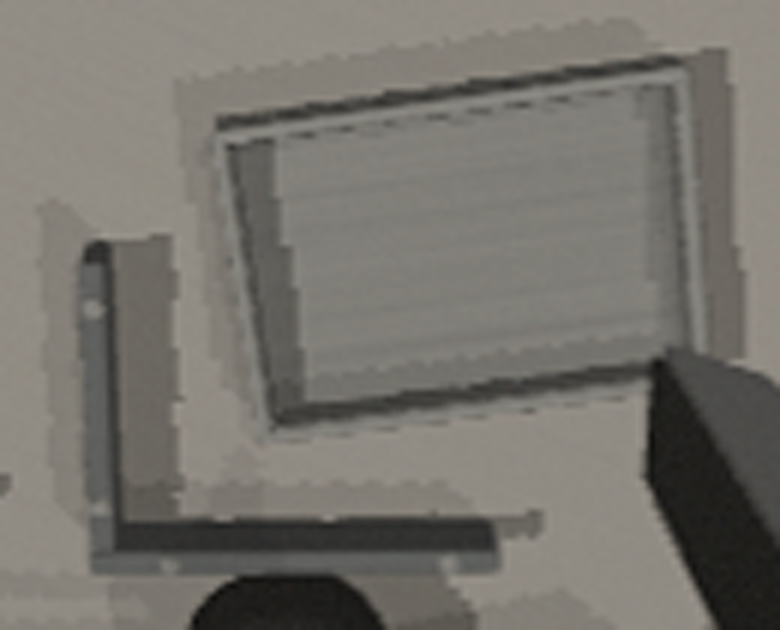

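```bash
python3 - <<'E'
from h import *
s=load("wrist","c"); f=lambda l:(np.array(l,float)+.5)/6-.5+[215,160]
P=onz(s,f([(107,262),(117,551),(495,551)]),.02); print(P.round(4)); d=P[0]-P[1]; e=P[2]-P[1]
print("corner top yaw",np.arctan2(-d[1],-d[0]),np.arctan2(-e[0],e[1]),np.linalg.norm(d),np.linalg.norm(e))
T=onz(s,f([(217,135),(687,72),(270,434)]),.016); print(T.round(4)); d=T[0]-T[2]; e=T[1]-T[0]
print("tray yaw",np.arctan2(-d[1],-d[0]),np.arctan2(-e[0],e[1]),np.linalg.norm(d),np.linalg.norm(e),(T[1]+T[2])/2)
E
```

```text
[[0.5693 0.2194 0.02  ]
 [0.6567 0.2115 0.02  ]
 [0.6669 0.3192 0.02  ]]
corner top yaw -0.09042675202854329 -0.09479362136612791 0.08772225459606184 0.10817856392841879
[[0.5378 0.2524 0.016 ]
 [0.5324 0.3775 0.016 ]
 [0.6261 0.2583 0.016 ]]
tray yaw 0.06706021191352052 0.04347396899133584 0.08843656170207474 0.12520830175531228 [0.57923856 0.31791981 0.016     ]
```

```bash
python3 - <<'E'
from h import *
goto([.572,.315,.03],1.479)
E
python3 -m handwheel '[{"delta_pos":[0,0,0],"yaw":0}]' 92
```

```text
t 2.70 pos [0.5108 0.267  0.2492] delta mm [ 53.7 219.2 -56.4]
jaw ang 1.474 need world turn 0.005 -> yaw about tool y -0.005 q6 -1.091
time: 2.8
tool_pos: [0.5108, 0.2669, 0.2494]
ee_rot: [-1.571, 0.0, 1.474]
wrist_force: [-0.5, -0.6, 1.4]
width: 0.0893
```

```bash
python3 -m handwheel '[{"delta_pos":[25,0,-25],"yaw":0},{"delta_pos":[54,20,-56],"yaw":-0.005},{"delta_pos":[54,60,-56],"yaw":-0.005},{"delta_pos":[54,100,-56],"yaw":-0.005},{"delta_pos":[54,140,-56],"yaw":-0.005},{"delta_pos":[54,180,-56],"yaw":-0.005},{"delta_pos":[54,200,-56],"yaw":-0.005},{"delta_pos":[54,215,-56],"yaw":-0.005},{"delta_pos":[54,225,-56],"yaw":-0.005},{"delta_pos":[54,225,-56],"yaw":-0.005}]'
python3 - <<'E'
from h import *
s=snap("wrist","d"); crop(s,130,100,380,287,3,"d_cr")
E
```

```text
time: 3.8
tool_pos: [0.5713, 0.3152, 0.0235]
ee_rot: [-1.569, 0.001, 1.481]
wrist_force: [-0.1, -0.0, 0.1]
width: 0.0598
```

View pics/d_cr.png

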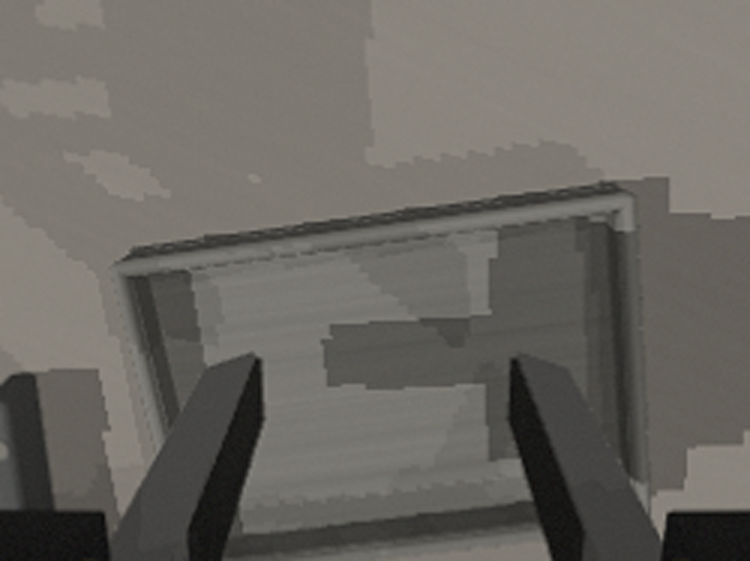

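```bash
python3 -m handwheel '[{"delta_pos":[0,8,0],"yaw":0},{"delta_pos":[0,15,0],"yaw":0},{"delta_pos":[0,15,-10],"yaw":0},{"delta_pos":[0,15,-20],"yaw":0},{"delta_pos":[0,15,-28],"yaw":0},{"delta_pos":[0,15,-36],"yaw":0},{"delta_pos":[0,15,-44],"yaw":0},{"delta_pos":[0,15,-52],"yaw":0},{"delta_pos":[0,15,-60],"yaw":0},{"delta_pos":[0,15,-68],"yaw":0},{"delta_pos":[0,15,-74],"yaw":0},{"delta_pos":[0,15,-74],"yaw":0}]'
python3 - <<'E'
from h import *
s=snap("wrist","e"); crop(s,130,100,380,287,3,"e_cr");s=snap("top","e"); crop(s,110,110,230,220,6,"e_t")
E
```

```text
time: 5.05
tool_pos: [0.647, 0.3085, 0.0093]
ee_rot: [-1.573, -0.0, 1.48]
wrist_force: [0.2, -0.3, 0.2]
width: 0.0603
```

View pics/e_cr.png

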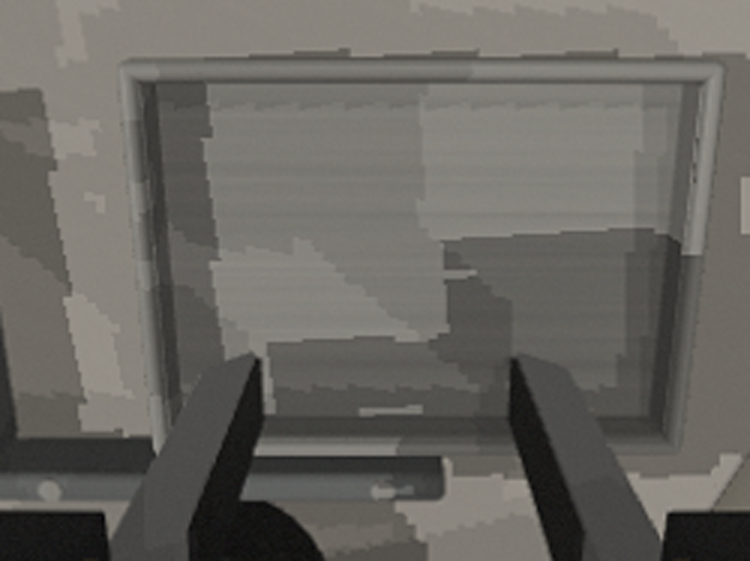

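View pics/e_t.png

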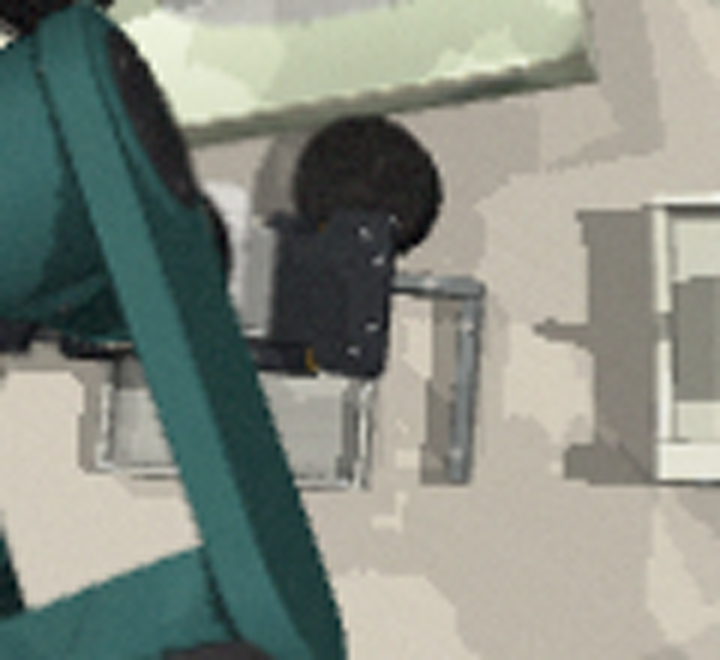

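The tray is now parallel to the far rail with a gap of a few mm. I'll push the rest of the way to contact.

```bash
python3 -m handwheel '[{"delta_pos":[0,0,-2],"yaw":0},{"delta_pos":[0,0,-4],"yaw":0},{"delta_pos":[0,0,-6],"yaw":0},{"delta_pos":[0,0,-7],"yaw":0},{"delta_pos":[0,0,-7],"yaw":0}]'
```

```text
time: 5.65
tool_pos: [0.651, 0.3082, 0.009]
ee_rot: [-1.567, 0.001, 1.481]
wrist_force: [-3.9, -0.3, 0.6]
width: 0.0597
```

```bash
python3 -m handwheel '[{"delta_pos":[0,0,-2],"yaw":0},{"delta_pos":[0,0,-4],"yaw":0},{"delta_pos":[0,0,-4],"yaw":0}]'; python3 -m handwheel '[{"delta_pos":[0,0,2],"yaw":0},{"delta_pos":[0,0,5],"yaw":0},{"delta_pos":[-8,0,8],"yaw":0},{"delta_pos":[-16,0,8],"yaw":0},{"delta_pos":[-22,0,8],"yaw":0},{"delta_pos":[-28,0,8],"yaw":0},{"delta_pos":[-34,0,8],"yaw":0},{"delta_pos":[-38,0,8],"yaw":0},{"delta_pos":[-41,0,8],"yaw":0},{"delta_pos":[-43,0,8],"yaw":0}]'
```

```text
time: 5.95
tool_pos: [0.6511, 0.3082, 0.009]
ee_rot: [-1.559, 0.002, 1.482]
wrist_force: [-13.2, -0.3, 5.9]
width: 0.0601
time: 6.95
tool_pos: [0.6448, 0.2657, 0.0099]
ee_rot: [-1.572, -0.001, 1.481]
wrist_force: [-1.2, 4.0, 2.0]
width: 0.0598
```

```bash
python3 -m handwheel '[{"delta_pos":[4,0,0],"yaw":0},{"delta_pos":[4,0,18],"yaw":0},{"delta_pos":[0,0,18],"yaw":0},{"delta_pos":[-2,0,18],"yaw":0},{"delta_pos":[-4,0,18],"yaw":0},{"delta_pos":[-6,0,18],"yaw":0},{"delta_pos":[-8,0,18],"yaw":0},{"delta_pos":[-8,0,18],"yaw":0}]'
```

```text
time: 7.75
tool_pos: [0.626, 0.2594, 0.0095]
ee_rot: [-1.571, -0.0, 1.481]
wrist_force: [-2.8, 4.2, 1.0]
width: 0.0602
```

```bash
python3 -m handwheel '[{"delta_pos":[-2,0,0],"yaw":0},{"delta_pos":[-4,0,0],"yaw":0},{"delta_pos":[-4,0,0],"yaw":0}]'
```

```text
time: 8.05
tool_pos: [0.6259, 0.2569, 0.0098]
ee_rot: [-1.572, -0.003, 1.481]
wrist_force: [-2.0, 7.0, 0.9]
width: 0.06
```

```bash
python3 - <<'E'
from h import *
s=snap("wrist","f"); crop(s,100,60,400,285,2.6,"f_cr");s=snap("top","f"); crop(s,110,110,230,220,6,"f_t")
E
```

```text
(no output)
```

View pics/f_cr.png

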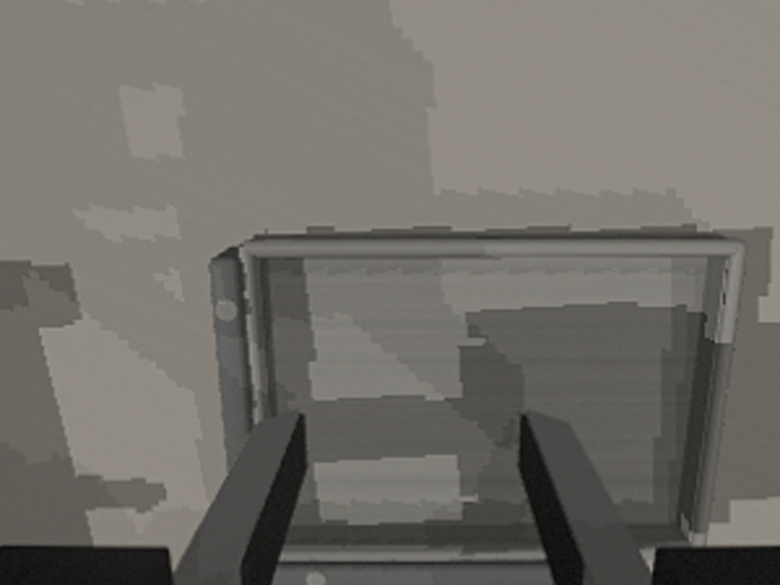

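View pics/f_t.png

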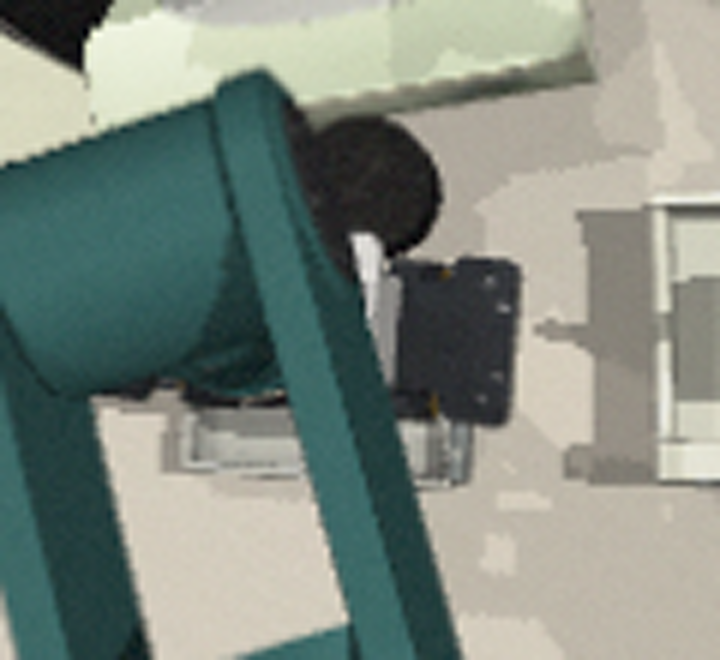

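```bash
python3 -m handwheel '[{"delta_pos":[-2,0,0],"yaw":0},{"delta_pos":[-4,0,0],"yaw":0},{"delta_pos":[-4,0,0],"yaw":0}]';python3 -m handwheel '[{"delta_pos":[5,0,0],"yaw":0},{"delta_pos":[14,0,0],"yaw":0},{"delta_pos":[20,0,-8],"yaw":0},{"delta_pos":[20,0,-16],"yaw":0},{"delta_pos":[20,0,-20],"yaw":0},{"delta_pos":[20,0,-23],"yaw":0},{"delta_pos":[20,0,-25],"yaw":0},{"delta_pos":[20,0,-25],"yaw":0}]'
```

```text
time: 8.45
tool_pos: [0.626, 0.2563, 0.0104]
ee_rot: [-1.573, -0.01, 1.482]
wrist_force: [-0.6, 13.4, 0.8]
width: 0.0602
time: 9.25
tool_pos: [0.6476, 0.2687, 0.0091]
ee_rot: [-1.56, 0.002, 1.481]
wrist_force: [-10.4, -0.3, 6.3]
width: 0.0601
```

```bash
python3 -m handwheel '[{"delta_pos":[0,0,8],"yaw":0},{"delta_pos":[0,0,20],"yaw":0},{"delta_pos":[0,-20,20],"yaw":0},{"delta_pos":[0,-60,20],"yaw":0},{"delta_pos":[0,-100,20],"yaw":0},{"delta_pos":[0,-140,30],"yaw":0},{"delta_pos":[0,-180,60],"yaw":0},{"delta_pos":[0,-215,100],"yaw":0},{"delta_pos":[0,-215,100],"yaw":0}]' 0
python3 - <<'E'
from h import *
s=snap("wrist","g"); crop(s,180,130,340,250,5,"g_cr");s=snap("top","g"); crop(s,110,110,230,220,6,"g_t")
E
```

```text
time: 10.15
tool_pos: [0.5523, 0.2793, 0.2328]
ee_rot: [-1.583, -0.006, 1.482]
wrist_force: [0.9, 0.4, 0.8]
width: 0.0939
```

View pics/g_cr.png

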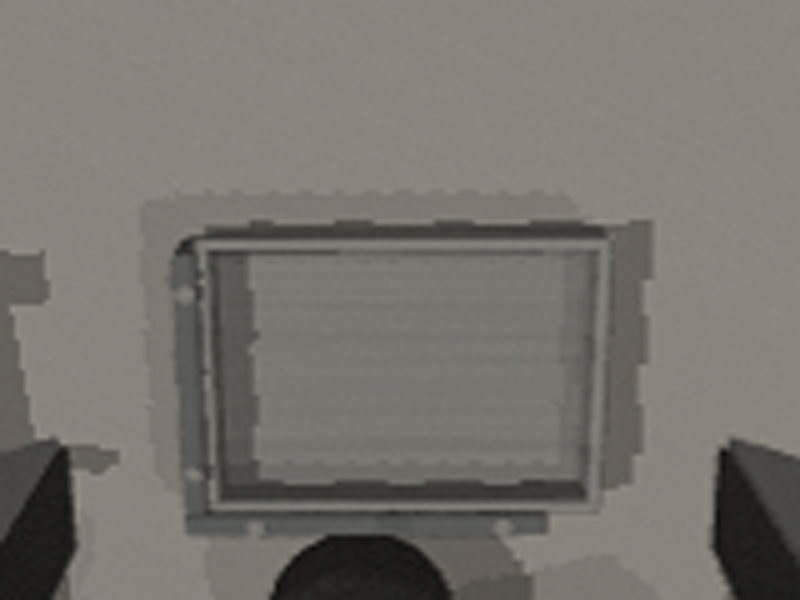

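View pics/g_wrist.png

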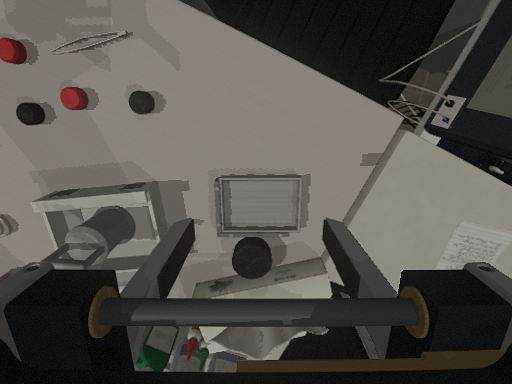

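```bash
python3 - <<'E'
from h import *
s=load("wrist","g"); f=lambda l:(np.array(l,float)+.5)/5-.5+[180,130]
T=onz(s,f([(200,238),(609,236),(602,510),(209,512)]),.016); print(T.round(4),T.mean(0)); 
d=T[0]-T[3]; e=T[1]-T[0]; print(np.linalg.norm(T[3]-T[0]),np.linalg.norm(T[1]-T[0]),np.arctan2(-d[1],-d[0]),np.arctan2(-e[0],e[1]))
print(onz(s,[[93,239]],.124))
goto([.60,.03,.28],-.13)
E
```

```text
[[0.5659 0.2201 0.016 ]
 [0.5765 0.3446 0.016 ]
 [0.6687 0.3387 0.016 ]
 [0.6577 0.2109 0.016 ]] [0.61722155 0.27856798 0.016     ]
0.09227145933196083 0.12493153502204858 -0.09993410171710651 -0.08466793228918966
[[0.60146835 0.07544597 0.124     ]]
t 10.25 pos [0.5529 0.278  0.2264] delta mm [-242.8  -53.6  -69.4]
jaw ang 1.481 need world turn 1.530 -> yaw about tool y -1.530 q6 -1.106
```

```bash
python3 -m handwheel '[{"delta_pos":[0,-40,0],"yaw":0.14},{"delta_pos":[-30,-54,-9],"yaw":0.28},{"delta_pos":[-60,-54,-18],"yaw":0.42},{"delta_pos":[-90,-54,-27],"yaw":0.56},{"delta_pos":[-120,-54,-36],"yaw":0.7},{"delta_pos":[-150,-54,-45],"yaw":0.84},{"delta_pos":[-180,-54,-54],"yaw":0.98},{"delta_pos":[-210,-54,-60],"yaw":1.12},{"delta_pos":[-243,-54,-69],"yaw":1.26},{"delta_pos":[-243,-54,-69],"yaw":1.4},{"delta_pos":[-243,-54,-69],"yaw":1.54},{"delta_pos":[-243,-54,-69],"yaw":1.61}]' 0
python3 - <<'E'
from h import *
s=snap("wrist","i"); print(proj(s,[[.622,.031,.124],[.63,.031,.006]])); goto([.62,.03,.28],-.13)
E
```

```text
time: 11.45
tool_pos: [0.5997, 0.028, 0.2745]
ee_rot: [-1.572, 0.005, -0.136]
wrist_force: [-0.1, 0.4, -0.7]
width: 0.094
[[275.18327694 173.40354309]
 [276.01938636 156.56859259]]
t 11.50 pos [0.5997 0.0282 0.2746] delta mm [19.9 -5.5  4.5]
jaw ang -0.136 need world turn 0.006 -> yaw about tool y -0.006 q6 0.089
```

View pics/i_wrist.png

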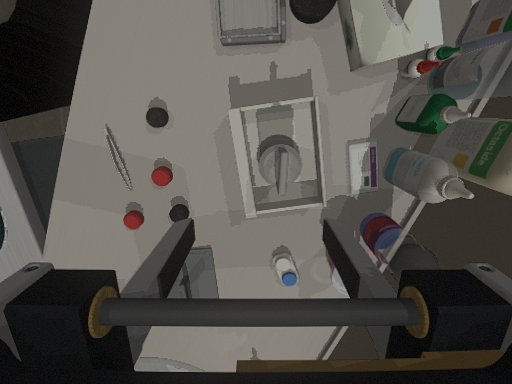

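```bash
python3 - <<'E'
from h import *
s=load("wrist","i"); crop(s,220,90,340,225,5,"i_cr")
E
```

```text
(no output)
```

View pics/i_cr.png

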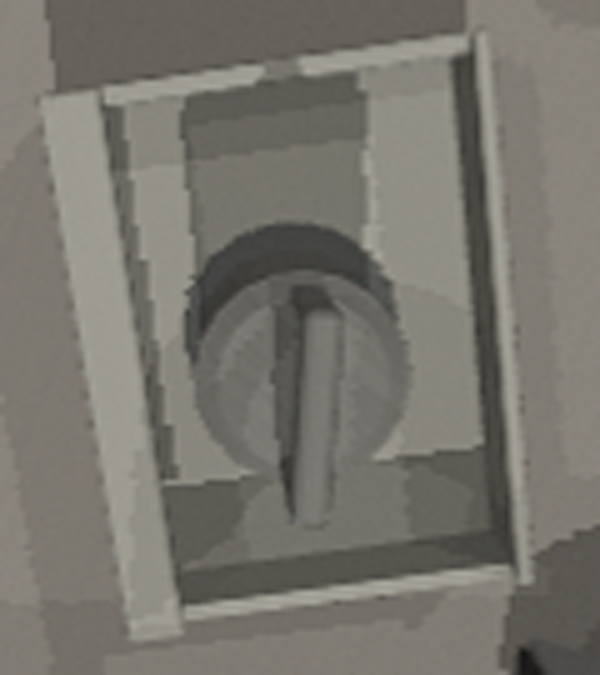

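```bash
python3 - <<'E'
from h import *
s=load("wrist","i"); f=lambda l:(np.array(l,float)+.5)/5-.5+[220,90]
H=onz(s,f([(321,303),(311,524)]),.133); print(H.round(4),H.mean(0).round(4),np.linalg.norm(H[0]-H[1])); d=H[0]-H[1]; print("yaw",np.arctan2(-d[0],d[1]))
st=load("top","b"); g=lambda l:(np.array(l,float)+.5)/4-.5+[110,110]
H=onz(st,g([(521,218),(603,227)]),.133); print("top",H.mean(0))
# case: far wall outer top z .048 : (484,35),(525,580); ledge outer z.0535 (42,100),(133,638); ledge inner (103,95),(180,632)
F=onz(s,f([(485,33),(532,580)]),.048);N=onz(s,f([(42,98),(130,640)]),.0535);I=onz(s,f([(102,92),(182,632)]),.0535)
for n,P in (("far",F),("near",N),("ledge",I)):
    d=P[0]-P[1]; print(n,P.round(4)[:,:2].tolist(),P.mean(0).round(4),"len",np.linalg.norm(d).round(4),"yaw",np.arctan2(-d[0],d[1]).round(3))
E
```

```text
[[0.6354 0.0602 0.133 ]
 [0.6268 0.0051 0.133 ]] [0.6311 0.0327 0.133 ] 0.055752830368454354
yaw -0.15336434020692113
top [0.62076861 0.03135353 0.133     ]
far [[0.6965, 0.1178], [0.6992, -0.0515]] [0.6979 0.0332 0.048 ] len 0.1693 yaw 0.016
near [[0.5678, 0.1171], [0.568, -0.0526]] [0.5679 0.0323 0.0535] len 0.1697 yaw 0.001
ledge [[0.5852, 0.1164], [0.585, -0.052]] [0.5851 0.0322 0.0535] len 0.1684 yaw -0.001
```

```bash
python3 - <<'E'
from h import *
goto([.630,.032,.15],-.15)
E
python3 -m handwheel '[{"delta_pos":[15,20,0],"yaw":0.015},{"delta_pos":[30,60,8],"yaw":0.015},{"delta_pos":[30,100,8],"yaw":0.015},{"delta_pos":[30,124,8],"yaw":0.015},{"delta_pos":[30,124,8],"yaw":0.015}]' 128
python3 - <<'E'
from h import *
s=snap("wrist","j"); R,p,o=tool();print(p,R[:,0])
t=snap("top","j"); crop(t,200,110,310,220,5,"j_t")
E
```

```text
t 11.50 pos [0.5997 0.0282 0.2746] delta mm [ 30.2 124.4   8. ]
jaw ang -0.136 need world turn -0.014 -> yaw about tool y 0.014 q6 0.089
time: 12.0
tool_pos: [0.6268, 0.0332, 0.1458]
ee_rot: [-1.573, 0.014, -0.144]
wrist_force: [-1.4, 0.5, 0.5]
width: 0.0575
[0.62839134 0.03325303 0.14965064] [ 0.98962946 -0.14340451 -0.00828779]
```

View pics/j_wrist.png

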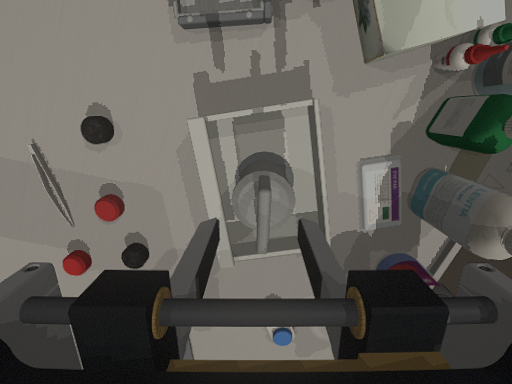

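```bash
python3 - <<'E'
from h import *
s=load("wrist","j"); H=onz(s,[[265.5,179],[262,252]],.133); print(H.round(4),H.mean(0).round(4),np.linalg.norm(H[0]-H[1])); d=H[0]-H[1]; print("yaw",np.arctan2(-d[0],d[1]))
goto([H.mean(0)[0],H.mean(0)[1],.108],-.147)
print(proj(s,[.6284,.0333,.1497]))
E
```

```text
[[0.6378 0.0664 0.133 ]
 [0.6268 0.0063 0.133 ]] [0.6323 0.0364 0.133 ] 0.061087893561532734
yaw -0.18196526199710203
t 12.10 pos [0.6298 0.0333 0.1528] delta mm [ 2.2 44.8  3.4]
jaw ang -0.144 need world turn -0.003 -> yaw about tool y 0.003 q6 0.107
[[258.994671   230.72361223]]
```

```bash
python3 -m handwheel '[{"delta_pos":[1.5,15,1],"yaw":0.01},{"delta_pos":[1.5,30,1],"yaw":0.01},{"delta_pos":[1.5,44,1],"yaw":0.01},{"delta_pos":[1.5,44,1],"yaw":0.01}]'
python3 -m handwheel '[{"delta_pos":[0,0,0],"yaw":0},{"delta_pos":[0,0,0],"yaw":0},{"delta_pos":[0,0,0],"yaw":0},{"delta_pos":[0,0,0],"yaw":0},{"delta_pos":[0,0,0],"yaw":0},{"delta_pos":[0,0,0],"yaw":0}]' 255
```

```text
time: 12.5
tool_pos: [0.6297, 0.0347, 0.107]
ee_rot: [-1.572, 0.006, -0.154]
wrist_force: [-0.8, 0.2, -0.1]
width: 0.0466
time: 13.1
tool_pos: [0.6316, 0.0345, 0.1109]
ee_rot: [-1.571, -0.0, -0.154]
wrist_force: [-0.1, 0.9, 1.0]
width: 0.0099
```

Gripped with a width of 9.9 mm, matching the 10 mm bar. Now lift.

```bash
python3 -m handwheel '[{"delta_pos":[0,-10,0],"yaw":0},{"delta_pos":[0,-25,0],"yaw":0},{"delta_pos":[0,-45,0],"yaw":0},{"delta_pos":[0,-65,0],"yaw":0},{"delta_pos":[0,-80,0],"yaw":0},{"delta_pos":[0,-80,0],"yaw":0}]'
python3 - <<'E'
from h import *
s=snap("side","k");snap("wrist","k"); crop(s,180,120,340,260,5,"k_s"); goto([.617,.2785,.19],-.09)
E
```

```text
time: 13.7
tool_pos: [0.6333, 0.0346, 0.1945]
ee_rot: [-1.57, -0.007, -0.154]
wrist_force: [1.3, -0.4, -2.4]
width: 0.0098
t 13.80 pos [0.6317 0.0347 0.1907] delta mm [-51.9   0.6 238.7]
jaw ang -0.154 need world turn 0.064 -> yaw about tool y -0.064 q6 0.119
```

View pics/k_s.png

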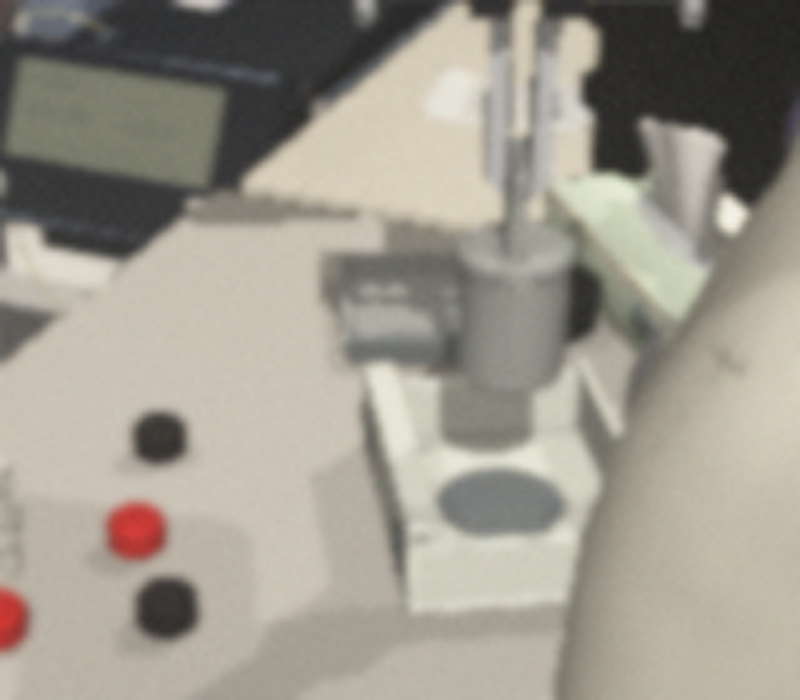

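View pics/k_wrist.png

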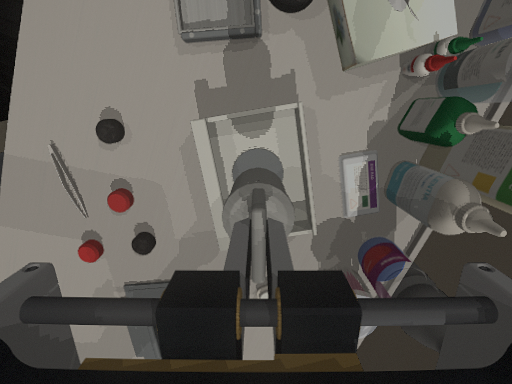

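```bash
python3 -m handwheel '[{"delta_pos":[-3,0,12],"yaw":0},{"delta_pos":[-9,0,40],"yaw":-0.02},{"delta_pos":[-16,0,70],"yaw":-0.04},{"delta_pos":[-23,0,105],"yaw":-0.06},{"delta_pos":[-30,0,140],"yaw":-0.06},{"delta_pos":[-38,0,175],"yaw":-0.06},{"delta_pos":[-45,0,205],"yaw":-0.06},{"delta_pos":[-49,0,225],"yaw":-0.06},{"delta_pos":[-52,0,236],"yaw":-0.06},{"delta_pos":[-52,0,239],"yaw":-0.06},{"delta_pos":[-52,0,239],"yaw":-0.06}]'
python3 - <<'E'
from h import *
s=snap("top","l"); crop(s,110,100,300,220,4,"l_t"); goto([.617,.2785,.12],-.09)
s=snap("side","l"); crop(s,180,100,340,240,5,"l_s")
E
```

```text
time: 14.9
tool_pos: [0.617, 0.2783, 0.1901]
ee_rot: [-1.572, 0.0, -0.094]
wrist_force: [0.5, -0.1, -3.0]
width: 0.0097
t 14.95 pos [0.6172 0.2777 0.1903] delta mm [-0.3 70.3  0.9]
jaw ang -0.095 need world turn 0.005 -> yaw about tool y -0.005 q6 0.435
```

View pics/l_s.png

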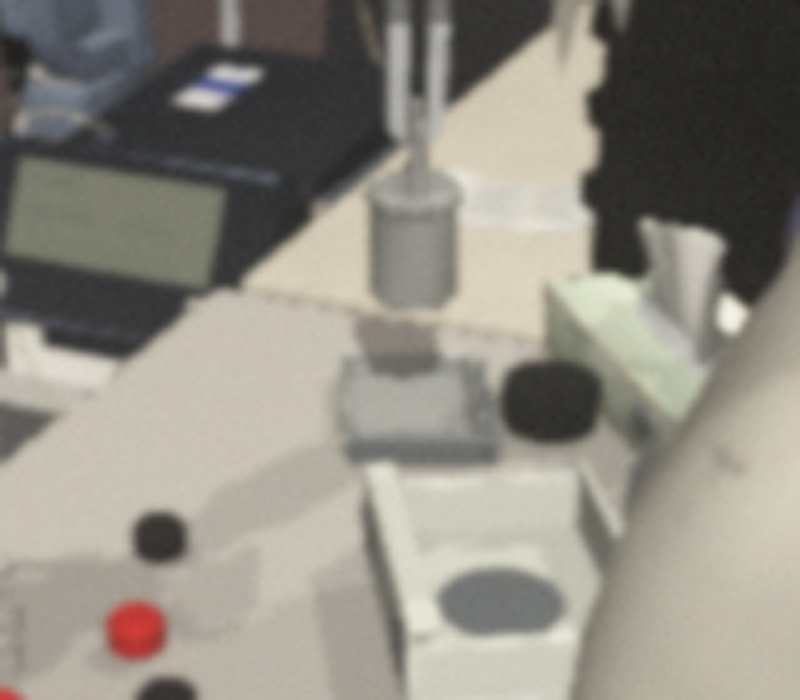

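```bash
python3 -m handwheel '[{"delta_pos":[0,15,0],"yaw":0},{"delta_pos":[0,35,0],"yaw":0},{"delta_pos":[0,55,0],"yaw":0},{"delta_pos":[0,70,0],"yaw":0},{"delta_pos":[0,77,0],"yaw":0},{"delta_pos":[0,79,0],"yaw":0},{"delta_pos":[0,81,0],"yaw":0},{"delta_pos":[0,81,0],"yaw":0}]'
python3 -m handwheel '[{"delta_pos":[0,1,0],"yaw":0},{"delta_pos":[0,2,0],"yaw":0},{"delta_pos":[0,2,0],"yaw":0}]'
```

```text
time: 15.8
tool_pos: [0.6174, 0.279, 0.1104]
ee_rot: [-1.57, -0.002, -0.094]
wrist_force: [0.6, 0.1, -2.9]
width: 0.0097
time: 16.1
tool_pos: [0.617, 0.2789, 0.1077]
ee_rot: [-1.571, -0.0, -0.094]
wrist_force: [0.6, -0.2, -3.4]
width: 0.0097
```

```bash
python3 -m handwheel '[{"delta_pos":[0,1,0],"yaw":0},{"delta_pos":[0,2,0],"yaw":0},{"delta_pos":[0,2,0],"yaw":0}]'; python3 -m handwheel '[{"delta_pos":[0,1,0],"yaw":0},{"delta_pos":[0,2,0],"yaw":0},{"delta_pos":[0,2,0],"yaw":0}]'
```

```text
time: 16.4
tool_pos: [0.617, 0.2789, 0.1059]
ee_rot: [-1.571, -0.001, -0.094]
wrist_force: [-0.3, 0.2, -1.2]
width: 0.0096
time: 16.7
tool_pos: [0.6173, 0.2791, 0.1059]
ee_rot: [-1.57, -0.002, -0.094]
wrist_force: [-1.2, -0.2, 4.7]
width: 0.0095
```

```bash
python3 -m handwheel '[{"delta_pos":[0,-1.5,0],"yaw":0},{"delta_pos":[0,-1.5,0],"yaw":0},{"delta_pos":[0,-1.5,0],"yaw":0},{"delta_pos":[0,-1.5,0],"yaw":0}]' 128; python3 -m handwheel '[{"delta_pos":[0,-10,0],"yaw":0},{"delta_pos":[0,-30,0],"yaw":0},{"delta_pos":[0,-60,0],"yaw":0},{"delta_pos":[0,-100,0],"yaw":0},{"delta_pos":[0,-120,-10],"yaw":0},{"delta_pos":[0,-120,-50],"yaw":0},{"delta_pos":[0,-120,-70],"yaw":0},{"delta_pos":[0,-120,-70],"yaw":0}]'
python3 - <<'E'
from h import *
s=snap("top","m"); crop(s,110,100,300,240,4,"m_t"); goto([.40,.12,.15],0)
s=snap("side","m"); crop(s,180,100,340,240,5,"m_s"); snap("wrist","m")
E
```

```text
time: 17.1
tool_pos: [0.6169, 0.2787, 0.1046]
ee_rot: [-1.571, 0.0, -0.094]
wrist_force: [0.5, -0.4, 0.1]
width: 0.0383
time: 17.9
tool_pos: [0.6104, 0.2066, 0.2254]
ee_rot: [-1.571, -0.0, -0.098]
wrist_force: [-0.2, 0.4, -0.2]
width: 0.0466
t 17.95 pos [0.6102 0.2081 0.2248] delta mm [-200.7   74.8 -108. ]
jaw ang -0.096 need world turn 0.096 -> yaw about tool y -0.096 q6 0.337
```

View pics/m_s.png

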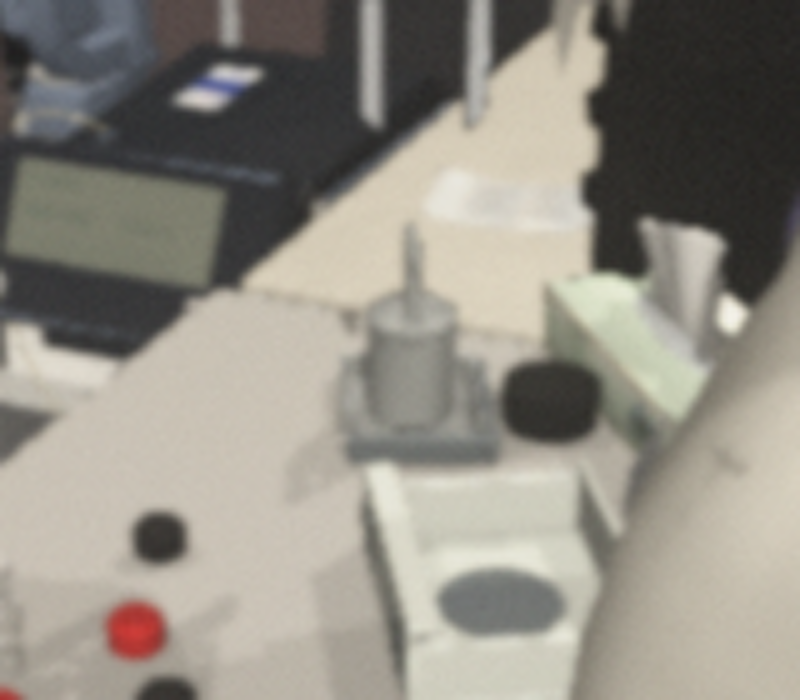

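View pics/m_wrist.png

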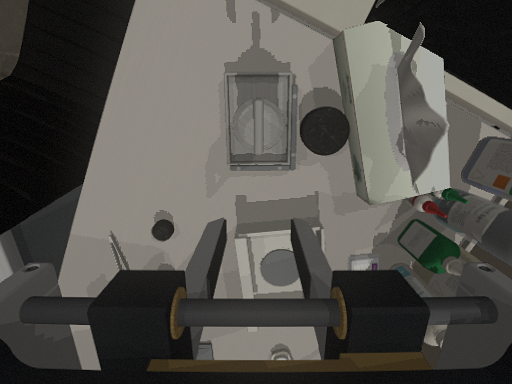

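Canister is upright in the tray and the tray is still home. Next, the loupes.

```bash
cat >> h.py <<'E'
def loupes(s,z=.02,lim=(.25,.56,-.2,.35),ret=False):
    m=(s["image"].max(2)<62).astype(np.uint8)
    n,l,st,c=cv2.connectedComponentsWithStats(m); out=[]
    for i in range(1,n):
        P=onz(s,c[i],z)[0]
        if st[i,4]>40 and lim[0]<P[0]<lim[1] and lim[2]<P[1]<lim[3]: print("dark",st[i].tolist(),c[i].round(1),P.round(4))
E
python3 - <<'E'
from h import *
loupes(load("top","m"));print();loupes(load("wrist","m")); loupes(load("side","m"))
goto([.447,.121,.13],0)
E
```

```text
dark [274, 227, 10, 11, 89] [278.5 231.9] [ 0.4454 -0.0454  0.02  ]
dark [214, 228, 11, 10, 89] [219.1 232.4] [0.4468 0.1207 0.02  ]
dark [116, 231, 59, 24, 552] [146.3 242.1] [0.4228 0.3251 0.02  ]
dark [197, 279, 11, 33, 126] [203.  291.9] [0.282  0.1682 0.02  ]

dark [0, 0, 135, 280, 24474] [ 52.8 115.2] [0.3295 0.3141 0.02  ]
dark [152, 220, 22, 21, 349] [162.7 229.6] [0.4515 0.1263 0.02  ]
dark [229, 361, 19, 9, 48] [236.5 363.7] [ 0.5344 -0.1611  0.02  ]
dark [209, 237, 9, 10, 75] [213.  241.2] [ 0.4452 -0.0598  0.02  ]
t 18.05 pos [0.61   0.2096 0.2241] delta mm [-153.9   94.3 -103.5]
jaw ang -0.094 need world turn 0.094 -> yaw about tool y -0.094 q6 0.337
```

```bash
python3 -m handwheel '[{"delta_pos":[-35,0,-25],"yaw":-0.05},{"delta_pos":[-75,0,-50],"yaw":-0.09},{"delta_pos":[-110,20,-75],"yaw":-0.09},{"delta_pos":[-145,50,-100],"yaw":-0.09},{"delta_pos":[-153,85,-104],"yaw":-0.09},{"delta_pos":[-153,110,-104],"yaw":-0.09},{"delta_pos":[-153,110,-104],"yaw":-0.09}]' 92
python3 - <<'E'
from h import *
s=snap("wrist","n"); print(proj(s,[.447,.121,.02])); loupes(s);goto([.447,.121,.004],0)
E
```

```text
time: 18.75
tool_pos: [0.4447, 0.1203, 0.1107]
ee_rot: [-1.572, 0.009, -0.003]
wrist_force: [-0.0, -0.5, 1.0]
width: 0.0605
[[260.2626504  191.25563666]]
dark [0, 0, 512, 384, 73474] [174.8 227.3] [0.3522 0.0792 0.02  ]
dark [246, 173, 29, 31, 718] [260.2 188. ] [0.4469 0.1245 0.02  ]
dark [219, 351, 71, 6, 155] [253.1 353.6] [ 0.4375 -0.1022  0.02  ]
t 18.80 pos [0.4467 0.1205 0.1132] delta mm [  0.8 109.2   0.5]
jaw ang -0.003 need world turn 0.003 -> yaw about tool y -0.003 q6 0.143
```

View pics/n_wrist.png

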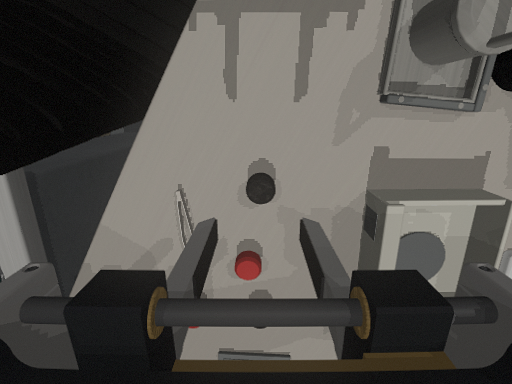

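```bash
python3 -m handwheel '[{"delta_pos":[0.5,30,1],"yaw":0},{"delta_pos":[0.5,65,1],"yaw":0},{"delta_pos":[0.5,95,1],"yaw":0},{"delta_pos":[0.5,108,1],"yaw":0},{"delta_pos":[0.5,108,1],"yaw":0}]' 115; python3 -m handwheel '[{"delta_pos":[0,0,0],"yaw":0},{"delta_pos":[0,0,0],"yaw":0},{"delta_pos":[0,0,0],"yaw":0},{"delta_pos":[0,0,0],"yaw":0},{"delta_pos":[0,0,0],"yaw":0}]' 255
```

```text
time: 19.3
tool_pos: [0.4485, 0.1213, 0.0063]
ee_rot: [-1.571, 0.002, -0.003]
wrist_force: [0.7, 0.8, 0.5]
width: 0.0513
time: 19.8
tool_pos: [0.4502, 0.1212, 0.0088]
ee_rot: [-1.57, -0.004, -0.004]
wrist_force: [-0.5, 0.1, 6.6]
width: 0.031
```

```bash
python3 -m handwheel '[{"delta_pos":[0,-15,0],"yaw":0},{"delta_pos":[0,-40,0],"yaw":0},{"delta_pos":[0,-75,0],"yaw":0},{"delta_pos":[0,-100,0],"yaw":0},{"delta_pos":[40,-105,-7],"yaw":0},{"delta_pos":[80,-105,-14],"yaw":0},{"delta_pos":[120,-105,-22],"yaw":0},{"delta_pos":[155,-105,-30],"yaw":0},{"delta_pos":[180,-105,-34],"yaw":0},{"delta_pos":[186,-105,-35],"yaw":0},{"delta_pos":[186,-105,-35],"yaw":0}]'
python3 - <<'E'
from h import *
s=snap("wrist","o"); print(proj(s,[.635,.087,.006])); goto([.635,.087,.012],0)
E
```

```text
time: 20.9
tool_pos: [0.6345, 0.0849, 0.1112]
ee_rot: [-1.571, 0.002, -0.005]
wrist_force: [-0.5, 0.1, -0.6]
width: 0.0309
[[257.92591917 186.31748717]]
t 20.95 pos [0.6338 0.0853 0.1115] delta mm [ 1.4 99.5  1.7]
jaw ang -0.004 need world turn 0.004 -> yaw about tool y -0.004 q6 0.049
```

View pics/o_wrist.png

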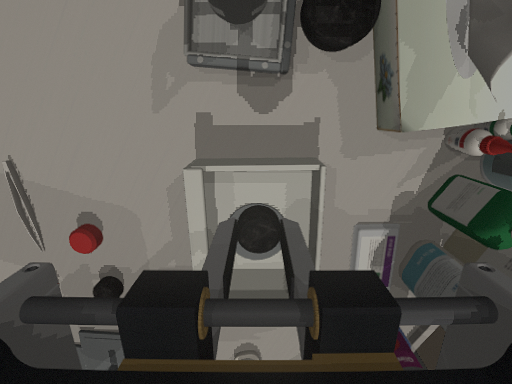

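```bash
python3 -m handwheel '[{"delta_pos":[1,25,1],"yaw":0},{"delta_pos":[1,55,1],"yaw":0},{"delta_pos":[1,80,1],"yaw":0},{"delta_pos":[1,92,1],"yaw":0},{"delta_pos":[1,95,1],"yaw":0},{"delta_pos":[1,95,1],"yaw":0}]'
```

```text
time: 21.55
tool_pos: [0.6354, 0.0864, 0.0177]
ee_rot: [-1.571, -0.001, -0.004]
wrist_force: [-0.1, 0.1, 1.0]
width: 0.0312
```

```bash
python3 -m handwheel '[{"delta_pos":[0,1.5,0],"yaw":0},{"delta_pos":[0,3,0],"yaw":0},{"delta_pos":[0,3,0],"yaw":0}]';  python3 -m handwheel '[{"delta_pos":[0,0,0],"yaw":0},{"delta_pos":[0,0,0],"yaw":0},{"delta_pos":[0,0,0],"yaw":0}]' 120; python3 -m handwheel '[{"delta_pos":[0,-15,0],"yaw":0},{"delta_pos":[0,-45,0],"yaw":0},{"delta_pos":[0,-80,0],"yaw":0},{"delta_pos":[0,-110,0],"yaw":0},{"delta_pos":[-20,-110,-20],"yaw":0},{"delta_pos":[-50,-110,-60],"yaw":0},{"delta_pos":[-80,-110,-90],"yaw":0},{"delta_pos":[-120,-110,-110],"yaw":0},{"delta_pos":[-150,-110,-120],"yaw":0},{"delta_pos":[-189,-110,-132],"yaw":0},{"delta_pos":[-189,-110,-132],"yaw":0},{"delta_pos":[-189,-110,-132],"yaw":0}]'
python3 - <<'E'
from h import *
s=snap("wrist","q"); t=snap("top","q"); loupes(s); loupes(t);goto([.446,-.045,.004],0); crop(t,200,110,310,220,5,"q_t")
E
```

```text
time: 21.85
tool_pos: [0.6362, 0.0862, 0.0149]
ee_rot: [-1.571, -0.002, -0.004]
wrist_force: [-0.1, 0.3, 0.9]
width: 0.0317
time: 22.15
tool_pos: [0.6357, 0.0862, 0.0141]
ee_rot: [-1.571, -0.0, -0.004]
wrist_force: [0.5, -0.6, 0.5]
width: 0.0491
time: 23.35
tool_pos: [0.4464, -0.0453, 0.1254]
ee_rot: [-1.571, -0.003, -0.005]
wrist_force: [0.4, -0.9, -0.1]
width: 0.0493
dark [66, 17, 19, 29, 265] [73.1 30.7] [0.2702 0.1138 0.02  ]
dark [243, 172, 28, 30, 660] [256.6 186.5] [ 0.446  -0.0435  0.02  ]
dark [272, 198, 30, 46, 481] [288.2 210.6] [ 0.5046 -0.0736  0.02  ]
dark [233, 219, 39, 150, 476] [253.2 290.7] [0.2831 0.0281 0.02  ]
dark [272, 268, 31, 12, 196] [285.  274.3] [ 0.3269 -0.0615  0.02  ]
t 23.45 pos [ 0.4475 -0.045   0.1251] delta mm [-1.800e+00  1.211e+02  1.000e-01]
jaw ang -0.004 need world turn 0.004 -> yaw about tool y -0.004 q6 -0.223
```

View pics/q_wrist.png

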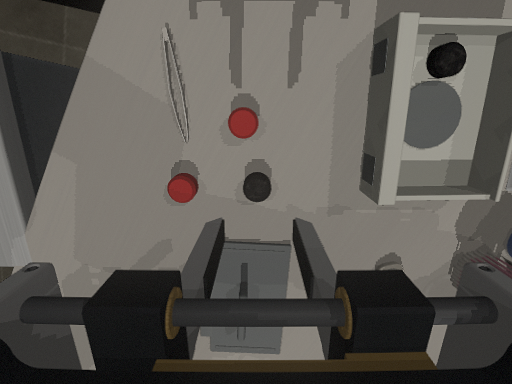

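View pics/q_t.png

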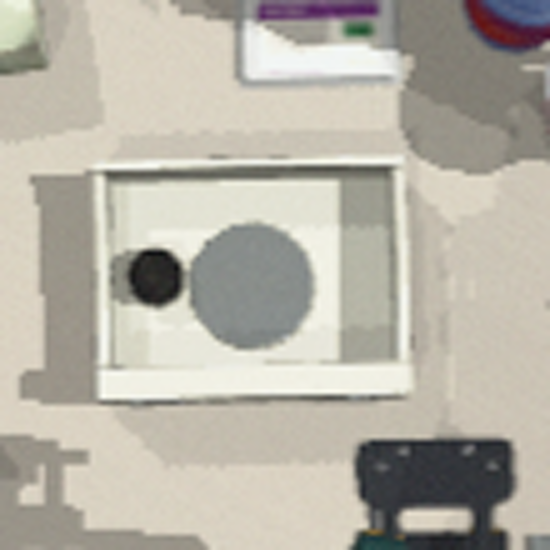

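Loupe A lies on the case floor. The second loupe is straight below the gripper. The case is clean: the stand is centred and has room on the right. Grasp the second loupe.

```bash
python3 -m handwheel '[{"delta_pos":[-1.5,30,0],"yaw":0},{"delta_pos":[-1.5,65,0],"yaw":0},{"delta_pos":[-1.5,95,0],"yaw":0},{"delta_pos":[-1.5,115,0],"yaw":0},{"delta_pos":[-1.5,119,0],"yaw":0},{"delta_pos":[-1.5,119,0],"yaw":0}]'; python3 -m handwheel '[{"delta_pos":[0,0,0],"yaw":0},{"delta_pos":[0,0,0],"yaw":0},{"delta_pos":[0,0,0],"yaw":0},{"delta_pos":[0,0,0],"yaw":0},{"delta_pos":[0,0,0],"yaw":0}]' 255;  python3 -m handwheel '[{"delta_pos":[0,-15,0],"yaw":0},{"delta_pos":[0,-40,0],"yaw":0},{"delta_pos":[0,-75,0],"yaw":0},{"delta_pos":[0,-105,0],"yaw":0},{"delta_pos":[40,-105,5],"yaw":0},{"delta_pos":[80,-105,10],"yaw":0},{"delta_pos":[120,-105,15],"yaw":0},{"delta_pos":[155,-105,20],"yaw":0},{"delta_pos":[180,-105,22],"yaw":0},{"delta_pos":[188,-105,22],"yaw":0},{"delta_pos":[188,-105,22],"yaw":0}]'
python3 - <<'E'
from h import *
s=snap("wrist","r"); goto([.635,-.023,.015],0)
E
```

```text
time: 24.05
tool_pos: [0.4452, -0.0448, 0.0047]
ee_rot: [-1.571, 0.001, -0.003]
wrist_force: [-0.8, 0.5, 0.5]
width: 0.0498
time: 24.55
tool_pos: [0.4458, -0.0453, 0.0064]
ee_rot: [-1.571, -0.003, -0.004]
wrist_force: [0.6, 0.9, 5.0]
width: 0.0309
time: 25.65
tool_pos: [0.6325, -0.0239, 0.1089]
ee_rot: [-1.571, 0.002, -0.004]
wrist_force: [-0.5, 0.2, -1.0]
width: 0.0313
t 25.70 pos [ 0.6318 -0.0239  0.1092] delta mm [ 3.4 94.2  0.9]
jaw ang -0.004 need world turn 0.004 -> yaw about tool y -0.004 q6 -0.123
```

View pics/r_wrist.png

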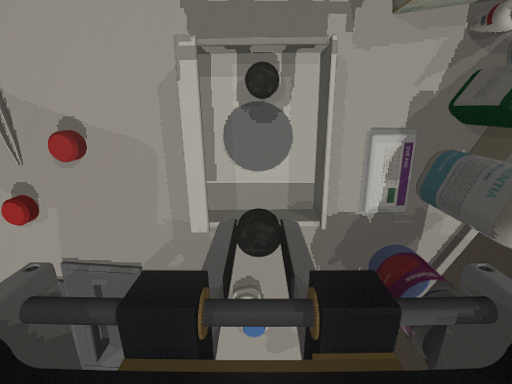

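```bash
python3 -m handwheel '[{"delta_pos":[3,25,0],"yaw":0},{"delta_pos":[3,55,0],"yaw":0},{"delta_pos":[3,80,0],"yaw":0},{"delta_pos":[3,91,0],"yaw":0},{"delta_pos":[3,94,0],"yaw":0},{"delta_pos":[3,94,0],"yaw":0}]';  python3 -m handwheel '[{"delta_pos":[0,0.5,0],"yaw":0},{"delta_pos":[0,1,0],"yaw":0},{"delta_pos":[0,1,0],"yaw":0}]'; python3 -m handwheel '[{"delta_pos":[0,0,0],"yaw":0},{"delta_pos":[0,0,0],"yaw":0},{"delta_pos":[0,0,0],"yaw":0}]' 120; python3 -m handwheel '[{"delta_pos":[0,-15,0],"yaw":0},{"delta_pos":[0,-45,0],"yaw":0},{"delta_pos":[0,-80,0],"yaw":0},{"delta_pos":[0,-120,0],"yaw":0},{"delta_pos":[-20,-160,-10],"yaw":0},{"delta_pos":[-60,-180,-30],"yaw":0},{"delta_pos":[-100,-190,-50],"yaw":0},{"delta_pos":[-140,-190,-80],"yaw":0},{"delta_pos":[-170,-190,-110],"yaw":0},{"delta_pos":[-190,-190,-140],"yaw":0},{"delta_pos":[-200,-190,-170],"yaw":0},{"delta_pos":[-200,-190,-170],"yaw":0}]' 0
python3 - <<'E'
from h import *
s=snap("wrist","s"); t=snap("top","s");u=snap("side","s"); loupes(t); crop(t,200,110,400,290,4,"s_t"); goto([.42,-.21,.15],1.511)
E
```

```text
time: 26.3
tool_pos: [0.6356, -0.024, 0.0168]
ee_rot: [-1.571, -0.001, -0.004]
wrist_force: [-0.3, 0.1, -0.3]
width: 0.0315
time: 26.6
tool_pos: [0.6363, -0.0239, 0.0161]
ee_rot: [-1.571, -0.002, -0.004]
wrist_force: [-0.3, 0.1, 0.4]
width: 0.0311
time: 26.9
tool_pos: [0.6358, -0.0239, 0.0151]
ee_rot: [-1.571, -0.0, -0.004]
wrist_force: [-0.1, 0.1, 0.6]
width: 0.0487
time: 28.1
tool_pos: [0.4337, -0.1958, 0.2065]
ee_rot: [-1.573, -0.002, -0.009]
wrist_force: [-0.4, -1.5, 0.1]
width: 0.0941
t 28.25 pos [ 0.4353 -0.1926  0.2058] delta mm [-15.3  55.8 -17.4]
jaw ang -0.004 need world turn 1.515 -> yaw about tool y -1.515 q6 -0.532
```

View pics/s_wrist.png

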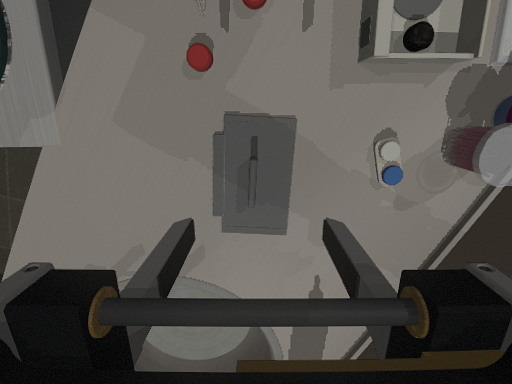

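View pics/s_t.png

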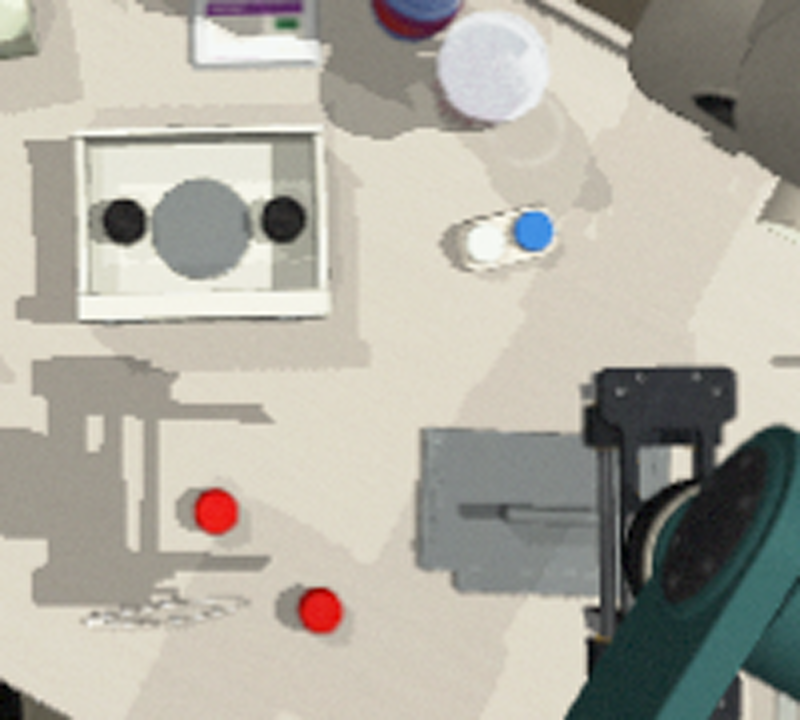

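Both loupes are on the case floor and none are left on the worktop. Now I'll measure the lid.

```bash
python3 - <<'E'
from h import *
s=load("wrist","s"); crop(s,205,105,305,240,5,"s_cr")
E
```

```text
(no output)
```

View pics/s_cr.png

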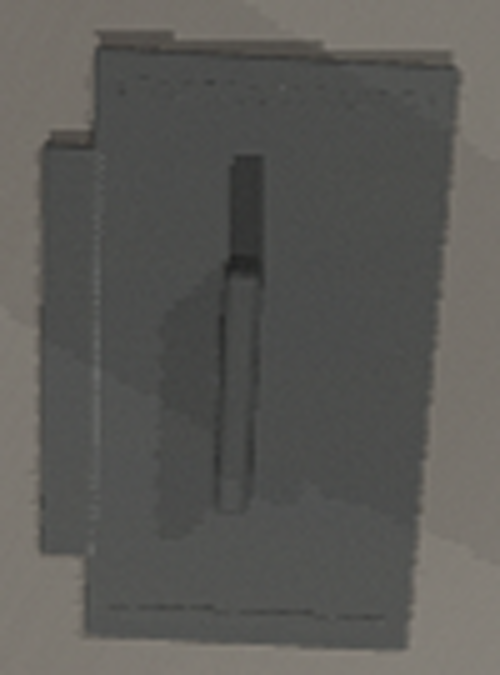

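```bash
python3 - <<'E'
from h import *
s=load("wrist","s"); f=lambda l:(np.array(l,float)+.5)/5-.5+[205,105]
H=onz(s,f([(245,268),(233,514)]),.036); d=H[0]-H[1]; print(H.round(4)[:,:2],H.mean(0).round(4),np.linalg.norm(d),"yaw",np.arctan2(-d[0],d[1]))
P=onz(s,f([(98,47),(457,68),(410,650),(86,637)]),.005); print(P.round(4)[:,:2].tolist(),[np.linalg.norm(P[i]-P[i-1]).round(4) for i in range(4)],P.mean(0))
e=P[0]-P[3];g=P[1]-P[2];h=P[1]-P[0]; print([np.arctan2(-a[0],a[1]).round(3) for a in(e,g)],np.arctan2(h[1],h[0]),np.arctan2((P[2]-P[3])[1],(P[2]-P[3])[0]))
goto([.425,-.208,.10],1.511)
E
```

```text
[[ 0.4291 -0.1743]
 [ 0.4247 -0.2436]] [ 0.4269 -0.2089  0.036 ] 0.06938332468542838 yaw -0.06216584998603748
[[0.389, -0.1181], [0.4878, -0.1246], [0.4786, -0.3014], [0.3771, -0.2959]] [np.float64(0.1782), np.float64(0.099), np.float64(0.177), np.float64(0.1016)] [ 0.43311921 -0.21002216  0.005     ]
[np.float64(-0.066), np.float64(-0.052)] -0.06546805144823187 -0.05355851189657558
t 28.25 pos [ 0.4353 -0.1926  0.2058] delta mm [-10.4 105.8 -15.4]
jaw ang -0.004 need world turn 1.515 -> yaw about tool y -1.515 q6 -0.532
```

```bash
python3 -m handwheel '[{"delta_pos":[-2,5,-3],"yaw":-0.14},{"delta_pos":[-4,15,-6],"yaw":-0.28},{"delta_pos":[-6,25,-9],"yaw":-0.42},{"delta_pos":[-8,35,-12],"yaw":-0.56},{"delta_pos":[-9,45,-15],"yaw":-0.7},{"delta_pos":[-9,55,-16],"yaw":-0.84},{"delta_pos":[-9,65,-16],"yaw":-0.98},{"delta_pos":[-9,75,-16],"yaw":-1.12},{"delta_pos":[-9,85,-16],"yaw":-1.26},{"delta_pos":[-9,95,-16],"yaw":-1.4},{"delta_pos":[-9,105,-16],"yaw":-1.515},{"delta_pos":[-9,105,-16],"yaw":-1.515}]' 0
python3 - <<'E'
from h import *
s=snap("wrist","u"); goto([.4265,-.209,.012],1.511)
E
```

```text
time: 29.45
tool_pos: [0.4257, -0.2071, 0.0986]
ee_rot: [-1.568, -0.002, 1.513]
wrist_force: [-0.5, -0.2, -0.4]
width: 0.0942
t 29.50 pos [ 0.4261 -0.2076  0.0995] delta mm [-1.5 87.5 -0.6]
jaw ang 1.511 need world turn 0.000 -> yaw about tool y -0.000 q6 -2.084
```

View pics/u_wrist.png

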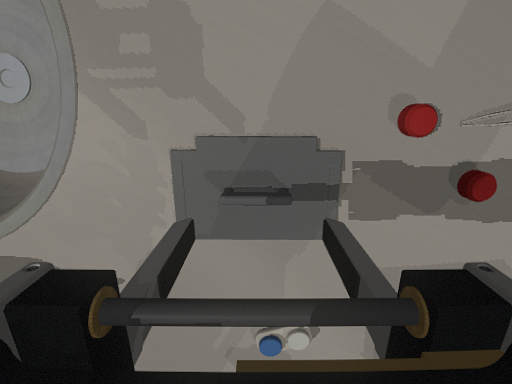

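```bash
python3 -m handwheel '[{"delta_pos":[-1.5,30,-0.5],"yaw":0},{"delta_pos":[-1.5,60,-0.5],"yaw":0},{"delta_pos":[-1.5,80,-0.5],"yaw":0},{"delta_pos":[-1.5,86,-0.5],"yaw":0},{"delta_pos":[-1.5,86,-0.5],"yaw":0}]' 0; python3 -m handwheel '[{"delta_pos":[0,0,0],"yaw":0},{"delta_pos":[0,0,0],"yaw":0},{"delta_pos":[0,0,0],"yaw":0},{"delta_pos":[0,0,0],"yaw":0},{"delta_pos":[0,0,0],"yaw":0}]' 255
```

```text
time: 30.0
tool_pos: [0.4264, -0.21, 0.0139]
ee_rot: [-1.57, -0.001, 1.51]
wrist_force: [0.5, 0.4, -0.0]
width: 0.0939
time: 30.5
tool_pos: [0.4271, -0.2107, 0.0151]
ee_rot: [-1.573, 0.0, 1.511]
wrist_force: [-0.1, 1.3, 5.0]
width: 0.0701
```

```bash
python3 -m handwheel '[{"delta_pos":[0,-10,0],"yaw":0},{"delta_pos":[0,-30,0],"yaw":0},{"delta_pos":[0,-60,0],"yaw":0},{"delta_pos":[0,-90,0],"yaw":0},{"delta_pos":[0,-90,0],"yaw":0}]'
python3 - <<'E'
from h import *
s=snap("wrist","v"); goto([.6455,.0318,.105],1.577)
E
```

```text
time: 31.0
tool_pos: [0.4288, -0.2124, 0.1088]
ee_rot: [-1.579, 0.005, 1.511]
wrist_force: [0.4, -0.2, -1.6]
width: 0.0698
t 31.05 pos [ 0.4275 -0.2115  0.1061] delta mm [ 256.     1.2 -203. ]
jaw ang 1.511 need world turn 0.066 -> yaw about tool y -0.066 q6 -2.089
```

View pics/v_wrist.png

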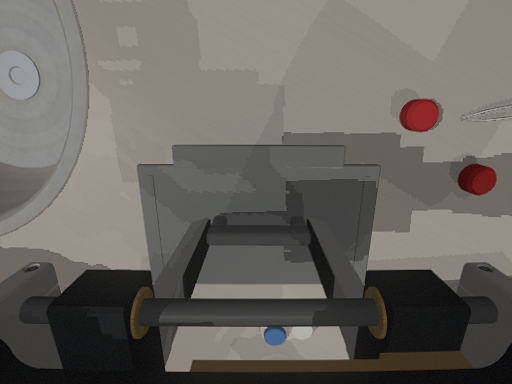

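```bash
python3 -m handwheel '[{"delta_pos":[10,-10,-8],"yaw":0},{"delta_pos":[35,-20,-28],"yaw":-0.02},{"delta_pos":[65,-20,-52],"yaw":-0.04},{"delta_pos":[95,-20,-76],"yaw":-0.06},{"delta_pos":[125,-20,-100],"yaw":-0.066},{"delta_pos":[155,-20,-124],"yaw":-0.066},{"delta_pos":[185,-20,-148],"yaw":-0.066},{"delta_pos":[215,-20,-172],"yaw":-0.066},{"delta_pos":[240,-20,-192],"yaw":-0.066},{"delta_pos":[252,-20,-201],"yaw":-0.066},{"delta_pos":[256,-20,-203],"yaw":-0.066},{"delta_pos":[256,-20,-203],"yaw":-0.066}]'
python3 - <<'E'
from h import *
s=snap("wrist","w"); t=snap("top","w"); u=snap("side","w"); crop(u,180,120,340,260,5,"w_s"); crop(t,200,100,320,200,6,"w_t"); goto([.6455,.0318,.105],1.577)
E
```

```text
time: 32.25
tool_pos: [0.6435, 0.033, 0.1228]
ee_rot: [-1.568, 0.0, 1.578]
wrist_force: [-0.7, 0.3, -0.6]
width: 0.0701
t 32.40 pos [0.6435 0.0317 0.124 ] delta mm [ 0.1 19.  -2. ]
jaw ang 1.576 need world turn 0.001 -> yaw about tool y -0.001 q6 -1.614
```

View pics/w_wrist.png

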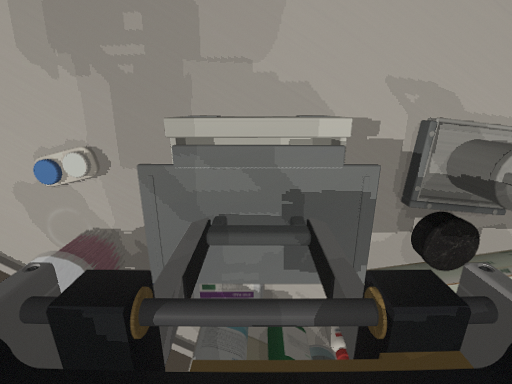

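View pics/w_s.png

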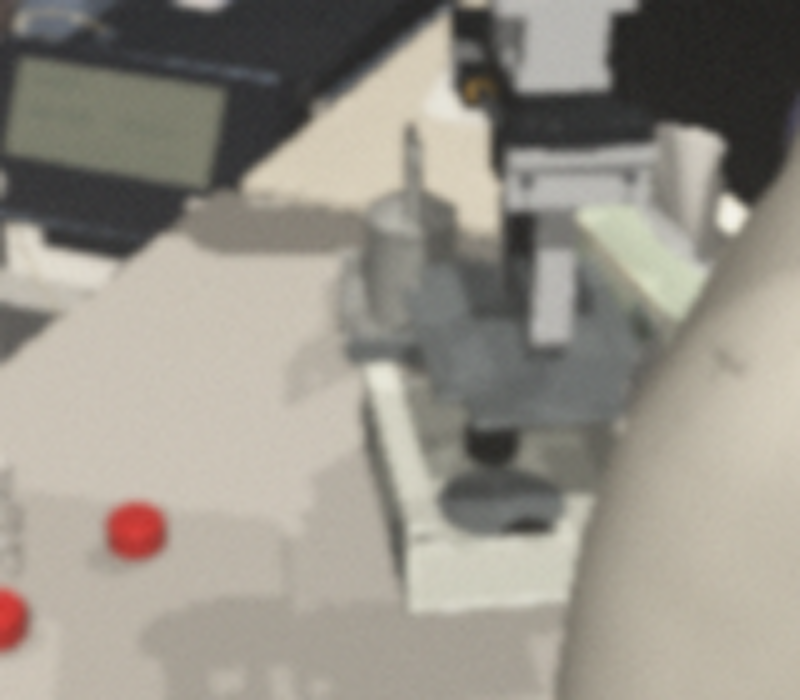

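View pics/w_t.png

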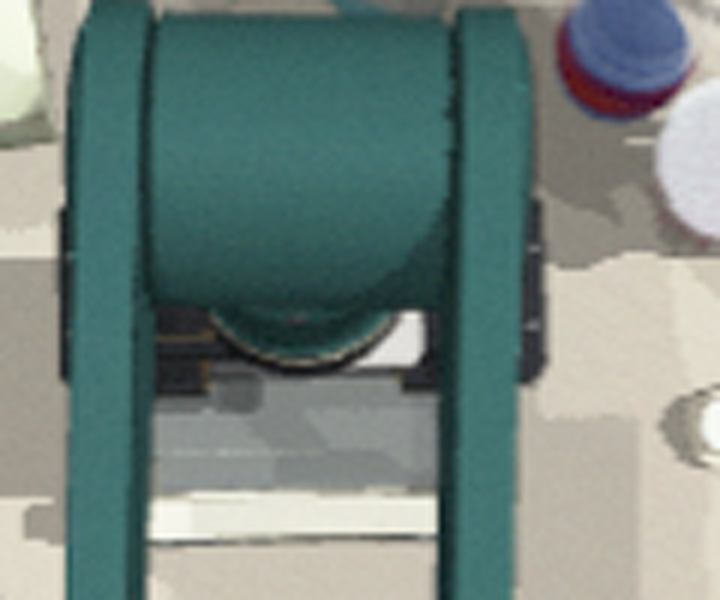

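```bash
python3 - <<'E'
from h import *
s=load("wrist","w"); crop(s,160,110,360,180,4,"w_c1")
E
```

```text
(no output)
```

View pics/w_c1.png

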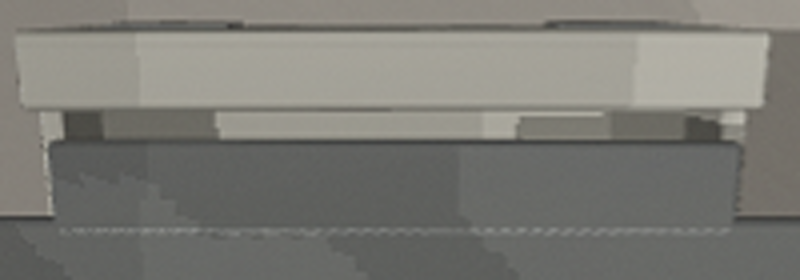

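```bash
python3 - <<'E'
from h import *
s=load("wrist","w"); f=lambda l:(np.array(l,float)+.5)/4-.5+[160,110]
for z in (.113,.1155,.118):
    T=onz(s,f([(51,144),(741,144)]),z); print(z,T.round(4)[:,:2].tolist(),"w",np.linalg.norm(T[0]-T[1]).round(4),"yaw",np.arctan2(-(T[1]-T[0])[0],(T[1]-T[0])[1]))
L=onz(s,f([(21,106),(765,107)]),.0535);O=onz(s,f([(16,31),(769,33)]),.0535)
print("ledge in",L.round(4)[:,:2].tolist(),"out",O.round(4)[:,:2].tolist(),np.linalg.norm(O[0]-O[1]))
S=onz(s,f([(53,217),(735,217)]),.1155);print("plate near edge",S.round(4))
E
```

```text
0.113 [[0.5852, -0.0283], [0.5843, 0.0939]] w 0.1222 yaw 0.00694596452490283
0.1155 [[0.5849, -0.0275], [0.584, 0.0931]] w 0.1205 yaw 0.006945964524902546
0.118 [[0.5845, -0.0267], [0.5837, 0.0923]] w 0.1189 yaw 0.006945964524902252
ledge in [[0.5842, -0.0536], [0.5832, 0.1179]] out [[0.5674, -0.0532], [0.5667, 0.1171]] 0.17032329319845274
plate near edge [[ 0.5978 -0.0282  0.1155]
 [ 0.597   0.0932  0.1155]]
```

```bash
python3 -m handwheel '[{"delta_pos":[0,10,-5],"yaw":0},{"delta_pos":[0,25,-5],"yaw":0},{"delta_pos":[0,40,-5],"yaw":0},{"delta_pos":[0,48,-5],"yaw":0},{"delta_pos":[0,52,-5],"yaw":0},{"delta_pos":[0,52,-5],"yaw":0}]'
python3 - <<'E'
from h import *
s=snap("wrist","x"); u=snap("side","x"); crop(u,240,160,340,260,6,"x_s"); crop(s,130,90,390,250,3,"x_w"); goto([.6455,.0318,.105],1.577)
E
```

```text
time: 33.0
tool_pos: [0.6486, 0.0329, 0.0706]
ee_rot: [-1.569, 0.0, 1.577]
wrist_force: [0.4, -0.3, -0.8]
width: 0.0699
t 33.10 pos [0.6496 0.033  0.0724] delta mm [ -1.1 -32.6   4. ]
jaw ang 1.577 need world turn -0.000 -> yaw about tool y 0.000 q6 -1.613
```

View pics/x_w.png

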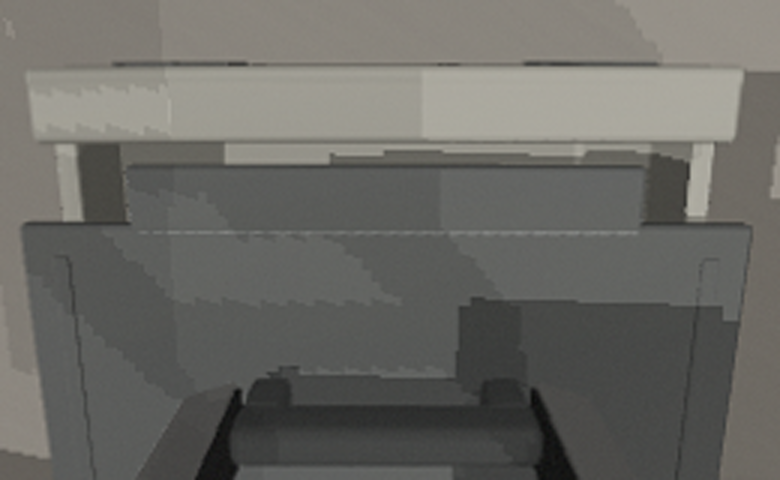

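View pics/x_s.png

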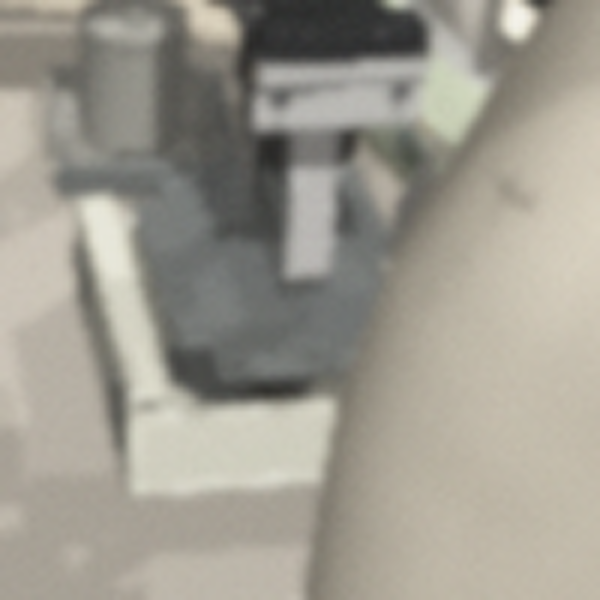

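```bash
python3 -m handwheel '[{"delta_pos":[0,2,0],"yaw":0},{"delta_pos":[0,4,0],"yaw":0},{"delta_pos":[0,6,0],"yaw":0},{"delta_pos":[0,6,0],"yaw":0}]';python3 -m handwheel '[{"delta_pos":[0,1,0],"yaw":0},{"delta_pos":[0,2,0],"yaw":0},{"delta_pos":[0,2,0],"yaw":0}]';python3 -m handwheel '[{"delta_pos":[0,1,0],"yaw":0},{"delta_pos":[0,2,0],"yaw":0},{"delta_pos":[0,2,0],"yaw":0}]'
```

```text
time: 33.5
tool_pos: [0.649, 0.0329, 0.0656]
ee_rot: [-1.57, 0.0, 1.577]
wrist_force: [-0.1, 1.0, -1.1]
width: 0.0696
time: 33.8
tool_pos: [0.6491, 0.033, 0.0638]
ee_rot: [-1.57, 0.0, 1.577]
wrist_force: [-0.7, 0.7, -0.6]
width: 0.0694
time: 34.1
tool_pos: [0.6492, 0.0329, 0.0628]
ee_rot: [-1.571, 0.0, 1.577]
wrist_force: [-2.7, -0.1, 3.2]
width: 0.0693
```

```bash
python3 -m handwheel '[{"delta_pos":[0,1,0],"yaw":0},{"delta_pos":[0,2,0],"yaw":0},{"delta_pos":[0,2,0],"yaw":0}]';python3 -m handwheel '[{"delta_pos":[0,1,0],"yaw":0},{"delta_pos":[0,1,0],"yaw":0}]'
python3 - <<'E'
from h import *
s=snap("wrist","y"); u=snap("side","y"); crop(u,240,160,340,260,6,"y_s"); crop(s,130,90,390,250,3,"y_w")
E
```

```text
time: 34.4
tool_pos: [0.6488, 0.0329, 0.0613]
ee_rot: [-1.57, 0.0, 1.577]
wrist_force: [-5.6, 0.4, 5.7]
width: 0.0694
time: 34.6
tool_pos: [0.6487, 0.0329, 0.0604]
ee_rot: [-1.57, 0.0, 1.577]
wrist_force: [-6.7, -0.0, 6.6]
width: 0.0698
```

View pics/y_w.png

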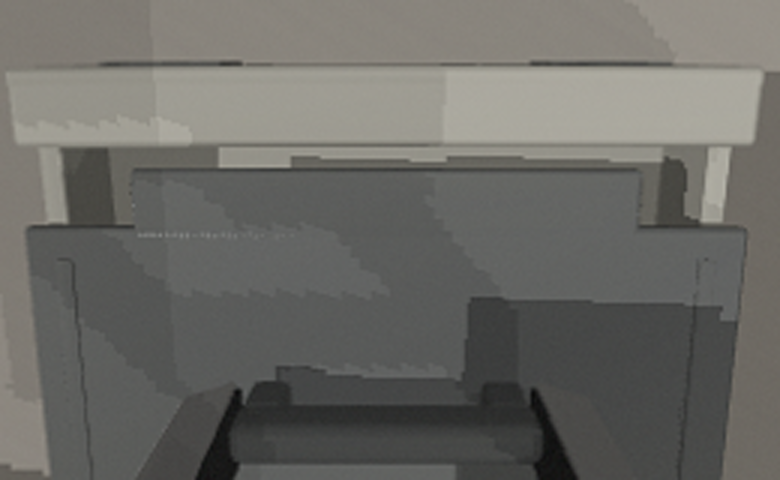

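View pics/y_s.png

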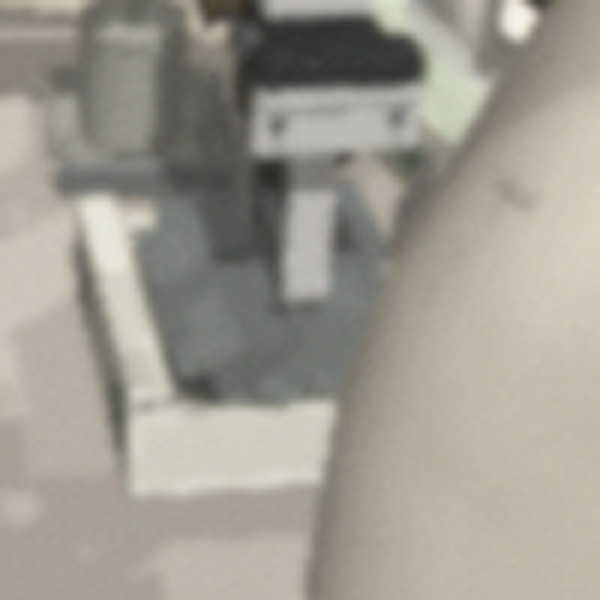

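```bash
python3 - <<'E'
from h import *
f=lambda l:(np.array(l,float)+.5)/3-.5+[130,90]
def wz(s,l,W):
    from scipy.optimize import brentq
    g=lambda z:np.linalg.norm(np.subtract(*onz(s,f(l),z)))-W
    z=brentq(g,0,.2); return z,onz(s,f(l),z).round(4).tolist()
a=load("wrist","x");b=load("wrist","y")
print("x tongue",wz(a,[(127,167),(644,167)],.124)); print("x plate",wz(a,[(22,226),(752,226)],.178))
print("y tongue",wz(b,[(133,170),(640,170)],.124)); print("y plate",wz(b,[(26,229),(748,229)],.178))
print("x ledge",wz(a,[(35,139),(740,139)],.172),"y",wz(b,[(17,144),(757,144)],.172))
E
```

```text
x tongue (0.05767143930370116, [[0.5904, -0.0296, 0.0577], [0.5897, 0.0944, 0.0577]])
x plate (0.059045375093303584, [[0.6047, -0.0562, 0.059], [0.6035, 0.1218, 0.059]])
y tongue (0.043687808974058925, [[0.5917, -0.0294, 0.0437], [0.5909, 0.0946, 0.0437]])
y plate (0.04676638664698205, [[0.6059, -0.0562, 0.0468], [0.6048, 0.1218, 0.0468]])
x ledge (0.052976786674836136, [[0.5843, -0.0532, 0.053], [0.5832, 0.1188, 0.053]]) y (0.05238510688999262, [[0.5846, -0.0533, 0.0524], [0.5835, 0.1186, 0.0524]])
```

```bash
python3 -m handwheel '[{"delta_pos":[0,0.7,0],"yaw":0},{"delta_pos":[0,0.7,2],"yaw":0},{"delta_pos":[0,0.7,4],"yaw":0},{"delta_pos":[0,0.7,6],"yaw":0},{"delta_pos":[0,0.7,8],"yaw":0},{"delta_pos":[0,0.7,8],"yaw":0}]'
python3 - <<'E'
from h import *
s=snap("wrist","z"); crop(s,130,90,390,250,3,"z_w")
E
```

```text
time: 35.3
tool_pos: [0.6416, 0.0328, 0.0586]
ee_rot: [-1.572, 0.0, 1.577]
wrist_force: [1.2, 0.9, 3.2]
width: 0.0694
```

View pics/z_w.png

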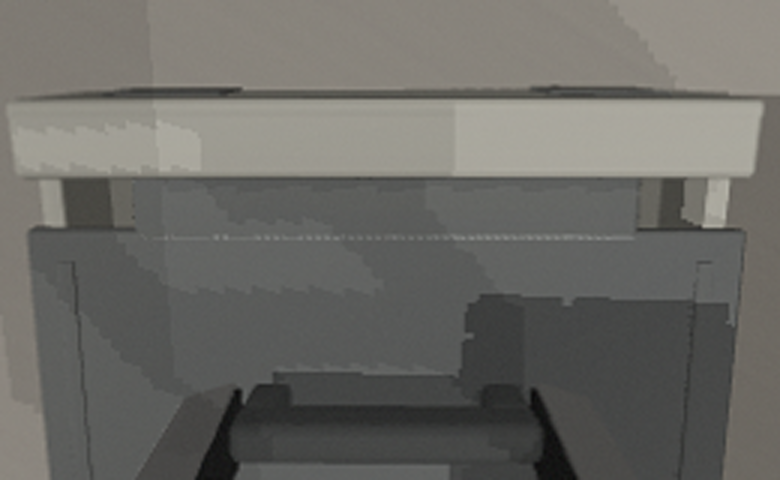

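The tongue end is now hidden under the ledge, so it is hooked. I'll keep sliding.

```bash
python3 -m handwheel '[{"delta_pos":[0,0,2],"yaw":0},{"delta_pos":[0,0,4],"yaw":0},{"delta_pos":[0,0,6],"yaw":0},{"delta_pos":[0,0,8],"yaw":0},{"delta_pos":[0,0,9],"yaw":0},{"delta_pos":[0,0,9],"yaw":0}]'
python3 - <<'E'
from h import *
s=snap("wrist","z2"); crop(s,130,90,390,250,3,"z2_w"); u=snap("side","z2"); crop(u,240,160,340,260,6,"z2_s")
f=lambda l:(np.array(l,float)+.5)/3-.5+[130,90]
E
```

```text
time: 35.95
tool_pos: [0.631, 0.0329, 0.0573]
ee_rot: [-1.568, 0.0, 1.577]
wrist_force: [1.0, -0.3, 0.0]
width: 0.0699
```

View pics/z2_w.png

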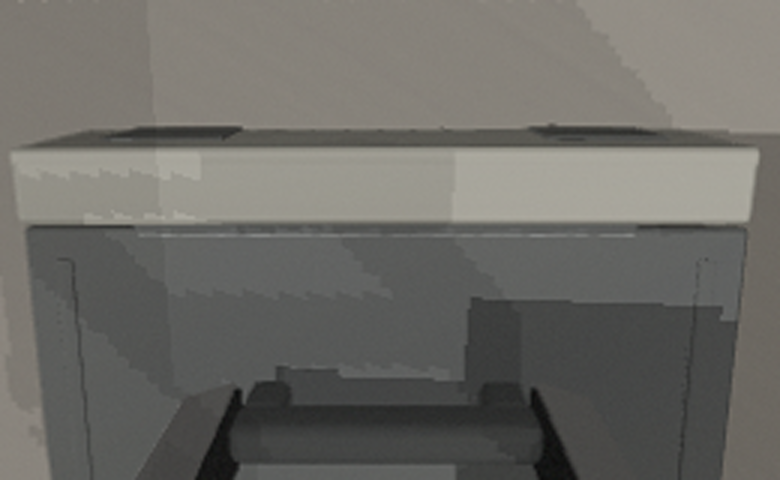

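View pics/z2_s.png

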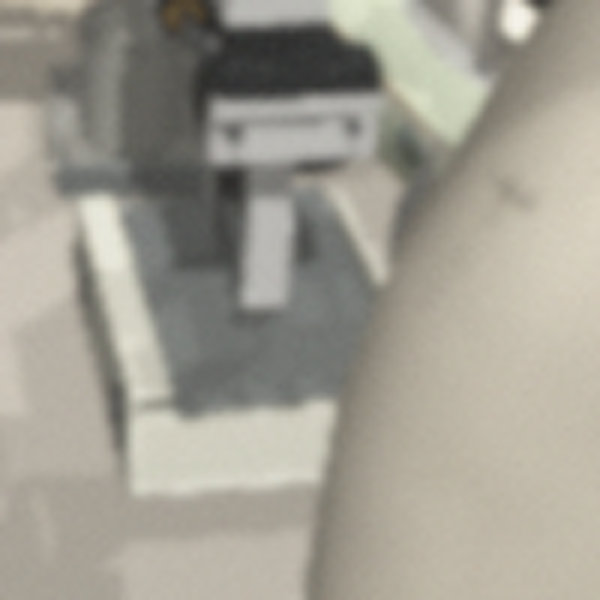

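```bash
python3 -m handwheel '[{"delta_pos":[0,1,-0.5],"yaw":0},{"delta_pos":[0,2,-0.5],"yaw":0},{"delta_pos":[0,3,-0.5],"yaw":0},{"delta_pos":[0,3,-0.5],"yaw":0}]'; python3 -m handwheel '[{"delta_pos":[0,1,0],"yaw":0},{"delta_pos":[0,1,0],"yaw":0}]'
python3 - <<'E'
from h import *
s=snap("wrist","z3"); crop(s,130,90,390,250,3,"z3_w"); u=snap("side","z3"); crop(u,240,160,340,260,6,"z3_s")
E
```

```text
time: 36.45
tool_pos: [0.6326, 0.0328, 0.0555]
ee_rot: [-1.571, 0.0, 1.577]
wrist_force: [-3.1, -0.7, 2.6]
width: 0.0697
time: 36.65
tool_pos: [0.6331, 0.0329, 0.0549]
ee_rot: [-1.572, 0.0, 1.577]
wrist_force: [-2.8, 0.1, 4.9]
width: 0.0697
```

View pics/z3_w.png

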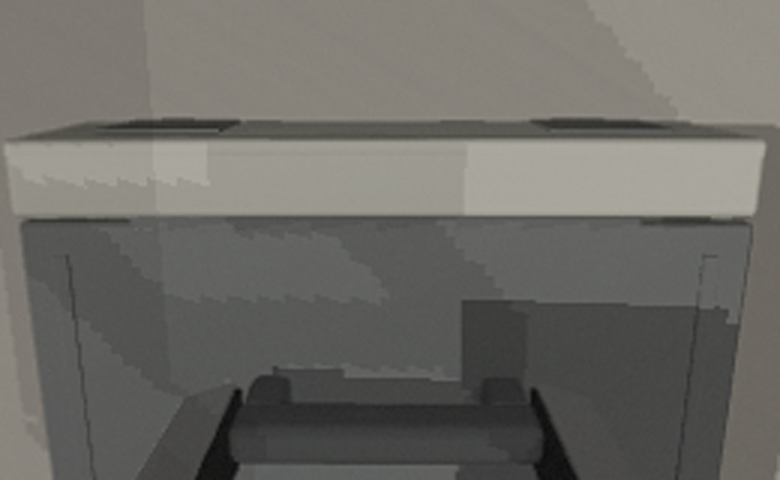

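View pics/z3_s.png

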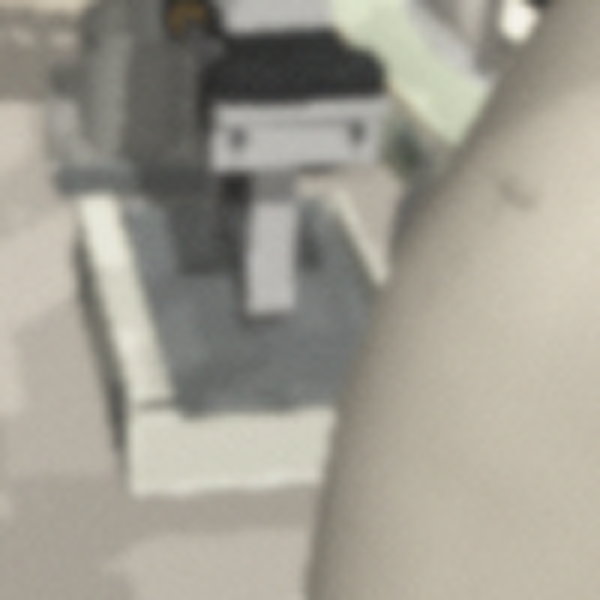

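```bash
python3 - <<'E'
from h import *
from scipy.optimize import brentq
f=lambda l:(np.array(l,float)+.5)/3-.5+[130,90]
for n,l,i in (("z2",[(26,229),(748,230)],[(20,222),(751,222)]),("z3",[(20,221),(753,223)],[(15,215),(756,215)])):
    s=load("wrist",n)
    g=lambda z:np.linalg.norm(np.subtract(*onz(s,f(l),z)))-.178
    z=brentq(g,0,.2); print(n,"z by width",round(z,4),onz(s,f(l),.045).round(4).tolist(),"ledge",onz(s,f(i),.0535).round(4).tolist())
E
```

```text
z2 z by width 0.0438 [[0.588, -0.0557, 0.045], [0.5871, 0.1212, 0.045]] ledge [[0.5846, -0.0531, 0.0535], [0.5835, 0.1177, 0.0535]]
z3 z by width 0.0437 [[0.5876, -0.0558, 0.045], [0.587, 0.1211, 0.045]] ledge [[0.5845, -0.0528, 0.0535], [0.5834, 0.1175, 0.0535]]
```

```bash
python3 -m handwheel '[{"delta_pos":[0,0,0.5],"yaw":0},{"delta_pos":[0,1,0.8],"yaw":0},{"delta_pos":[0,2,0.8],"yaw":0},{"delta_pos":[0,2,0.8],"yaw":0}]'
```

```text
time: 37.15
tool_pos: [0.6331, 0.0329, 0.0549]
ee_rot: [-1.574, 0.0, 1.577]
wrist_force: [-2.9, -0.6, 11.0]
width: 0.0695
```

```bash
python3 -m handwheel '[{"delta_pos":[0,-1.5,0],"yaw":0},{"delta_pos":[0,-1.5,0],"yaw":0},{"delta_pos":[0,-1.5,0],"yaw":0},{"delta_pos":[0,-1.5,0],"yaw":0},{"delta_pos":[0,-1.5,0],"yaw":0}]' 0; python3 -m handwheel '[{"delta_pos":[0,-15,0],"yaw":0},{"delta_pos":[0,-45,0],"yaw":0},{"delta_pos":[0,-85,0],"yaw":0},{"delta_pos":[0,-120,0],"yaw":0},{"delta_pos":[0,-150,10],"yaw":0},{"delta_pos":[0,-150,40],"yaw":0},{"delta_pos":[0,-150,40],"yaw":0}]'
python3 - <<'E'
from h import *
s=snap("wrist","A"); u=snap("side","A"); crop(u,230,150,340,260,6,"A_s"); crop(s,150,90,370,260,3.5,"A_w"); t=snap("top","A"); crop(t,200,110,310,210,6,"A_t")
E
```

```text
time: 37.65
tool_pos: [0.6317, 0.0328, 0.053]
ee_rot: [-1.57, 0.0, 1.577]
wrist_force: [1.3, -0.2, 0.7]
width: 0.0938
time: 38.35
tool_pos: [0.5904, 0.0328, 0.2068]
ee_rot: [-1.574, 0.0, 1.577]
wrist_force: [-0.5, 0.0, 0.6]
width: 0.0938
```

View pics/A_w.png

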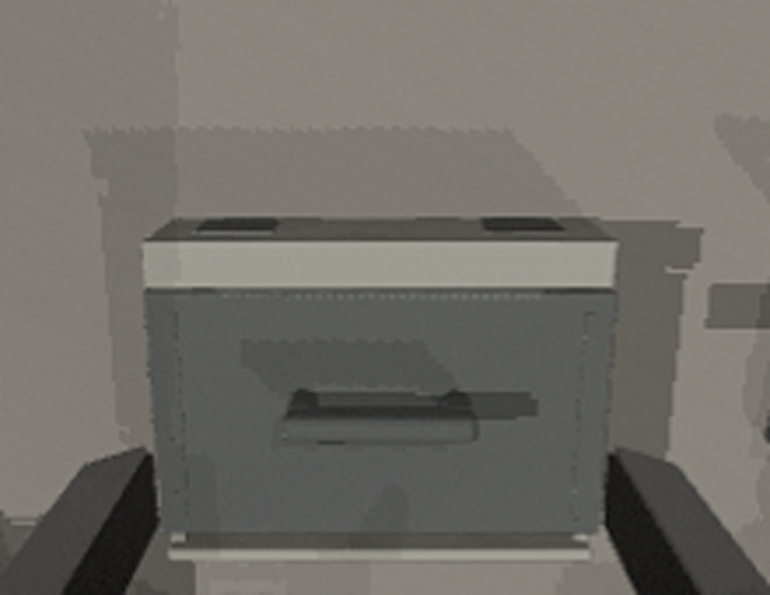

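View pics/A_s.png

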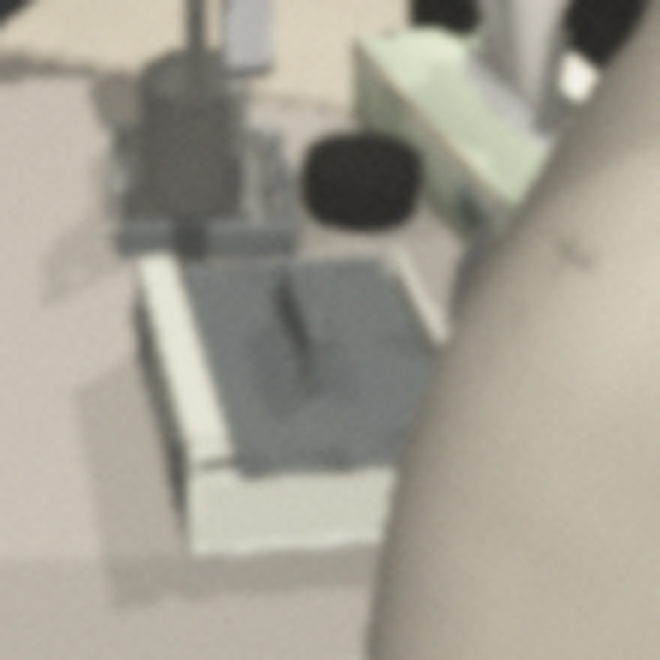

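View pics/A_t.png

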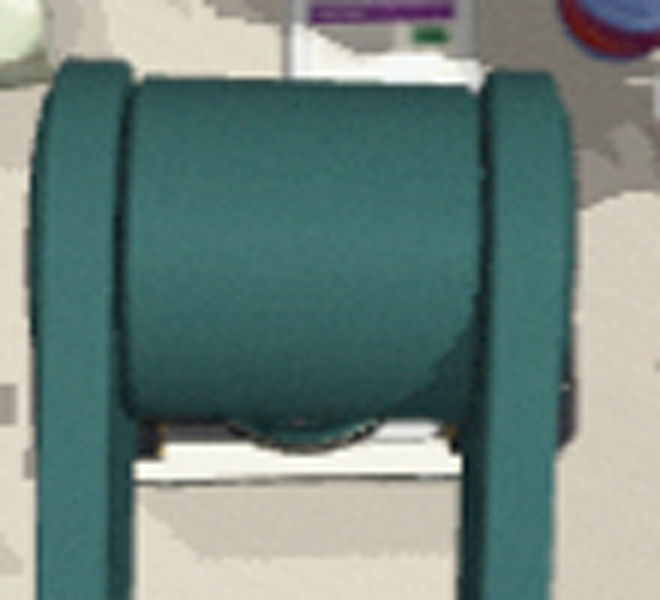

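```bash
python3 -m handwheel '[{"delta_pos":[0,-20,40],"yaw":0},{"delta_pos":[0,-40,85],"yaw":0},{"delta_pos":[0,-40,130],"yaw":0},{"delta_pos":[-30,-40,170],"yaw":0},{"delta_pos":[-70,-40,190],"yaw":0},{"delta_pos":[-110,-40,210],"yaw":0},{"delta_pos":[-150,-40,220],"yaw":0},{"delta_pos":[-190,-40,230],"yaw":0},{"delta_pos":[-220,-40,230],"yaw":0},{"delta_pos":[-220,-40,230],"yaw":0}]'
python3 - <<'E'
from h import *
s=load("wrist","A"); f=lambda l:(np.array(l,float)+.5)/3.5-.5+[150,90]
from scipy.optimize import brentq
def wz(l,W):
    g=lambda z:np.linalg.norm(np.subtract(*onz(s,f(l),z)))-W
    return brentq(g,-.1,.2)
near=[(147,290),(616,290)]; far=[(162,534),(600,534)]
print("z near",wz(near,.178),"z far",wz(far,.178))
N=onz(s,f(near),.045);F=onz(s,f(far),.045);print(N.round(4)[:,:2],F.round(4)[:,:2],"len",(F-N)[:,0])
print("far wall inner/outer edges",onz(s,f([(185,548),(575,548)]),.048).round(4)[:,:2],onz(s,f([(170,559),(592,559)]),.048).round(4)[:,:2])
print("handle",onz(s,f([(283,430),(473,430)]),.076).round(4))
t=snap("top","B"); crop(t,200,110,310,210,6,"B_t"); crop(t,110,110,310,240,4,"B_t2"); robot
u=snap("side","B"); crop(u,180,100,340,260,4.5,"B_s")
E
```

```text
time: 39.5
tool_pos: [0.3632, -0.1921, 0.2432]
ee_rot: [-1.569, 0.0, 1.572]
wrist_force: [0.2, 0.7, -0.4]
width: 0.0937
z near 0.04023030416232823 z far 0.04481656246099902
[[ 0.5876 -0.0547]
 [ 0.5864  0.1209]] [[ 0.6892 -0.0553]
 [ 0.688   0.1226]] len [0.10160736 0.10158009]
far wall inner/outer edges [[ 0.6938 -0.0456]
 [ 0.6928  0.1121]] [[ 0.6989 -0.052 ]
 [ 0.6978  0.1194]]
handle [[ 0.631  -0.0017  0.076 ]
 [ 0.6306  0.0659  0.076 ]]
```

View pics/B_t.png

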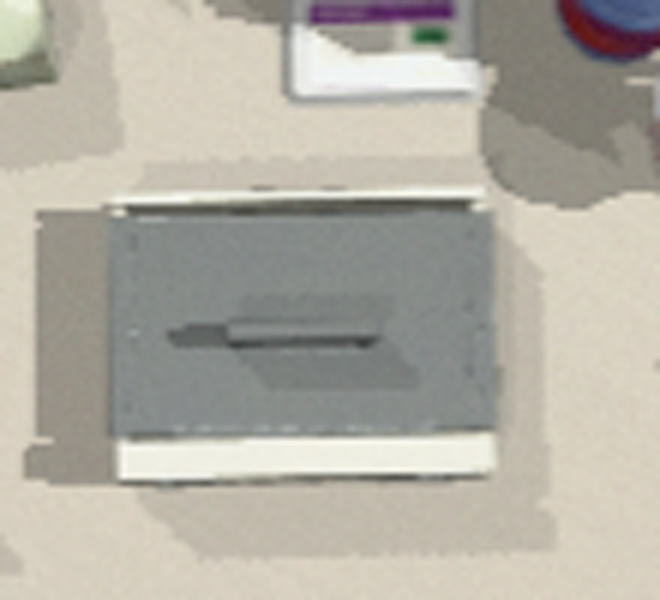

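View pics/B_s.png

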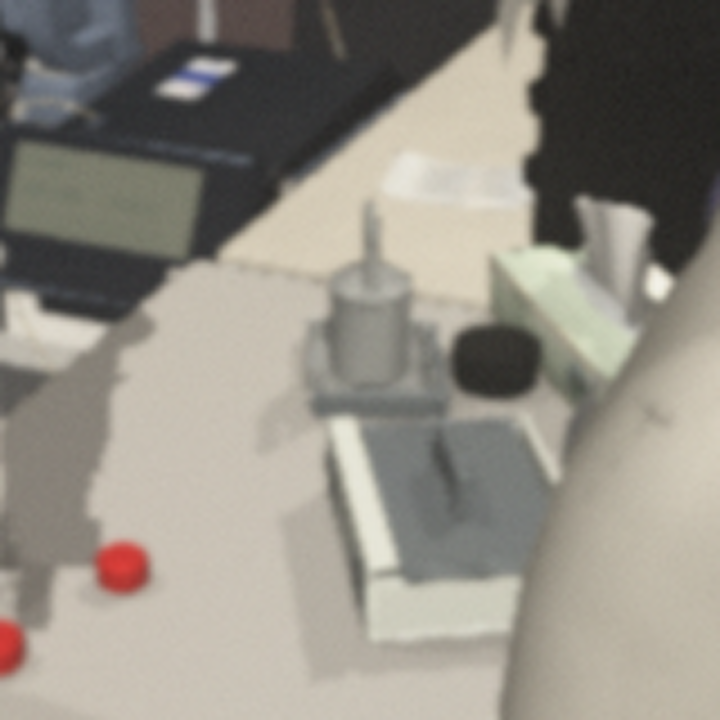

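View pics/B_t2.png

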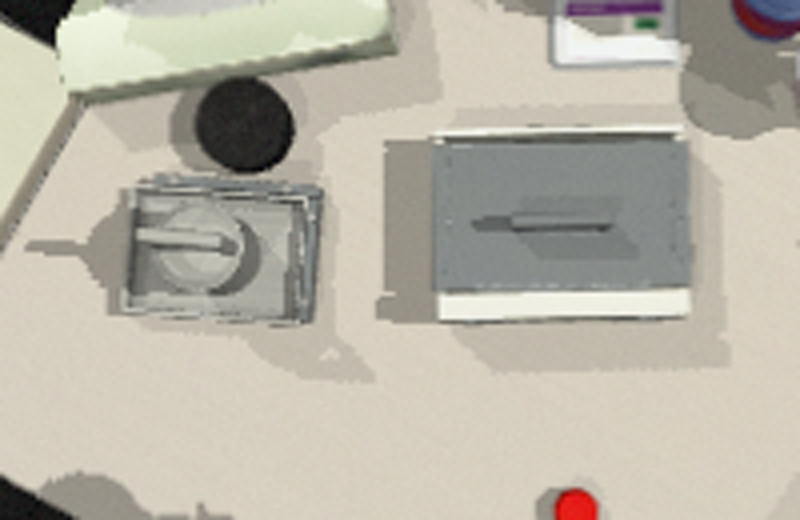

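The lid's far edge is about 5 mm inside the far wall's inner face, centred to within about 1.5 mm. Flatness from the images is marginal (±4 mm), so I'll check it by touch, with a light press on the far and near parts of the plate.

```bash
python3 - <<'E'
from h import *
goto([.672,.0325,.15],1.577)
E
python3 -m handwheel '[{"delta_pos":[30,0,-40],"yaw":0},{"delta_pos":[60,0,-80],"yaw":0},{"delta_pos":[90,0,-120],"yaw":0},{"delta_pos":[120,10,-160],"yaw":0},{"delta_pos":[150,25,-200],"yaw":0},{"delta_pos":[180,40,-240],"yaw":0},{"delta_pos":[205,60,-275],"yaw":0},{"delta_pos":[224,80,-300],"yaw":0},{"delta_pos":[224,90,-309],"yaw":0},{"delta_pos":[224,90,-309],"yaw":0}]' 255
python3 - <<'E'
from h import *
goto([.672,.0325,.055],1.577)
E
```

```text
t 39.60 pos [ 0.3636 -0.1892  0.2434] delta mm [ 220.2   93.5 -309.5]
jaw ang 1.575 need world turn 0.002 -> yaw about tool y -0.002 q6 -2.194
time: 40.6
tool_pos: [0.6702, 0.039, 0.1502]
ee_rot: [-1.565, 0.0, 1.58]
wrist_force: [-0.3, 0.2, -0.1]
width: 0.0178
t 40.60 pos [0.6702 0.039  0.1502] delta mm [-6.5 95.2 -2.4]
jaw ang 1.580 need world turn -0.003 -> yaw about tool y 0.003 q6 -1.606
```

```bash
python3 -m handwheel '[{"delta_pos":[-4,30,0],"yaw":0},{"delta_pos":[-4,60,0],"yaw":0},{"delta_pos":[-4,85,0],"yaw":0},{"delta_pos":[-4,95,0],"yaw":0},{"delta_pos":[-4,99,0],"yaw":0},{"delta_pos":[-4,99,0],"yaw":0}]';python3 -m handwheel '[{"delta_pos":[0,1,0],"yaw":0},{"delta_pos":[0,2,0],"yaw":0},{"delta_pos":[0,2,0],"yaw":0}]';python3 -m handwheel '[{"delta_pos":[0,1,0],"yaw":0},{"delta_pos":[0,2,0],"yaw":0},{"delta_pos":[0,2,0],"yaw":0}]';python3 -m handwheel '[{"delta_pos":[0,1,0],"yaw":0},{"delta_pos":[0,2,0],"yaw":0},{"delta_pos":[0,2,0],"yaw":0}]'
```

```text
time: 41.2
tool_pos: [0.6713, 0.0327, 0.0563]
ee_rot: [-1.573, 0.0, 1.577]
wrist_force: [-0.4, 1.0, -0.1]
width: 0.0006
time: 41.5
tool_pos: [0.6715, 0.033, 0.0538]
ee_rot: [-1.572, 0.0, 1.577]
wrist_force: [-0.5, -1.0, -0.8]
width: 0.0005
time: 41.8
tool_pos: [0.6708, 0.0331, 0.0505]
ee_rot: [-1.57, 0.0, 1.577]
wrist_force: [-0.9, 0.4, 1.4]
width: 0.0005
time: 42.1
tool_pos: [0.6708, 0.0331, 0.0485]
ee_rot: [-1.57, 0.0, 1.577]
wrist_force: [-0.0, -0.2, 0.2]
width: 0.0006
```

```bash
python3 -m handwheel '[{"delta_pos":[0,1,0],"yaw":0},{"delta_pos":[0,2,0],"yaw":0},{"delta_pos":[0,2,0],"yaw":0}]';python3 -m handwheel '[{"delta_pos":[0,1,0],"yaw":0},{"delta_pos":[0,2,0],"yaw":0},{"delta_pos":[0,2,0],"yaw":0}]';python3 -m handwheel '[{"delta_pos":[0,1,0],"yaw":0},{"delta_pos":[0,2,0],"yaw":0},{"delta_pos":[0,2,0],"yaw":0}]'
```

```text
time: 42.4
tool_pos: [0.6708, 0.0331, 0.0465]
ee_rot: [-1.57, 0.0, 1.577]
wrist_force: [-0.1, -0.2, 0.8]
width: 0.0004
time: 42.7
tool_pos: [0.671, 0.0331, 0.0453]
ee_rot: [-1.571, 0.0, 1.577]
wrist_force: [-1.9, 0.1, 2.9]
width: 0.0006
time: 43.0
tool_pos: [0.6711, 0.0331, 0.0453]
ee_rot: [-1.572, 0.0, 1.577]
wrist_force: [-3.0, -0.1, 8.9]
width: 0.0004
```

Contact came at z = 0.0453 m at the far side and held at 9 N. The plate top should be at 0.045 m, so the lid is flat on the rim. Now retreat and do the final check.

```bash
python3 -m handwheel '[{"delta_pos":[0,-10,0],"yaw":0},{"delta_pos":[0,-40,0],"yaw":0},{"delta_pos":[0,-80,0],"yaw":0},{"delta_pos":[0,-120,0],"yaw":0},{"delta_pos":[0,-160,20],"yaw":0},{"delta_pos":[0,-180,60],"yaw":0},{"delta_pos":[0,-190,100],"yaw":0},{"delta_pos":[-30,-190,150],"yaw":0},{"delta_pos":[-60,-190,200],"yaw":0},{"delta_pos":[-90,-190,240],"yaw":0},{"delta_pos":[-120,-190,270],"yaw":0},{"delta_pos":[-120,-190,270],"yaw":0}]'
python3 -m handwheel '[{"delta_pos":[-40,0,0],"yaw":0},{"delta_pos":[-80,0,0],"yaw":0},{"delta_pos":[-100,0,0],"yaw":0},{"delta_pos":[-100,0,0],"yaw":0},{"delta_pos":[-100,0,0],"yaw":0}]'
python3 - <<'E'
from h import *
t=snap("top","C"); crop(t,110,110,310,290,4,"C_t")
g=lambda l:(np.array(l,float)+.5)/4-.5+[110,110]
E
```

```text
time: 44.2
tool_pos: [0.3991, -0.0907, 0.2335]
ee_rot: [-1.572, 0.002, 1.572]
wrist_force: [0.1, 0.1, -0.3]
width: 0.0006
time: 44.7
tool_pos: [0.4028, -0.1882, 0.2326]
ee_rot: [-1.571, -0.001, 1.577]
wrist_force: [-0.2, -0.3, -0.4]
width: 0.0004
```

View pics/C_t.png

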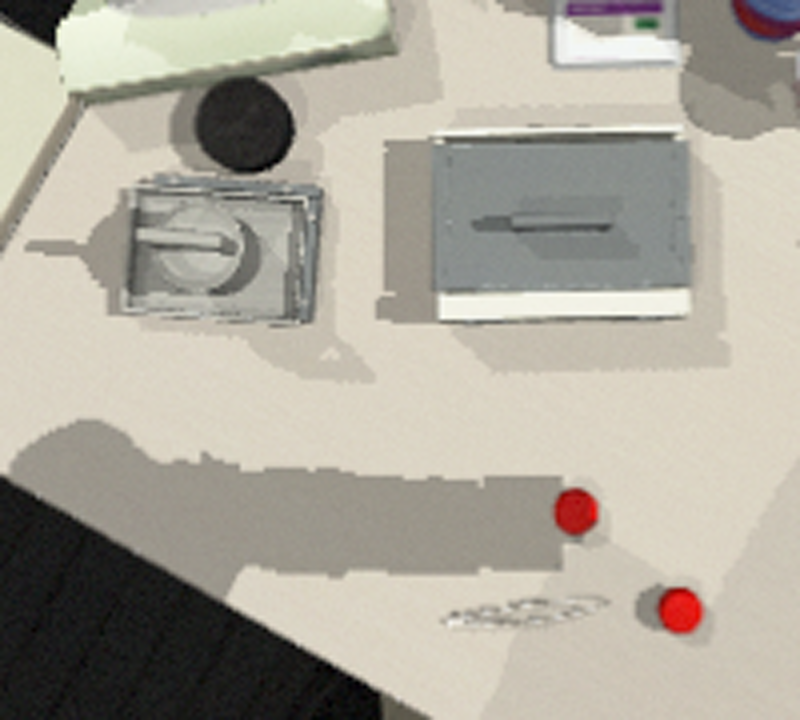

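The lid lies flat between the ledge and the far wall, the canister is upright in the tray, and the tray is home against both rails at crop pixel (220,250). The bystanders haven't moved, so I'm handing in.

```bash
python3 -c "
from bench import robot
print(robot.close_job())"
```

```text
the job is handed in; nothing more can be done
None
```

The job is done and handed in at about 45 s of the 210 s allowed; the interface gave no verdict.

**What I did**
1. I pushed the tray from inside its walls until it was hard against both rails.
2. I lifted the canister out by its handle and stood it in the tray.
3. I laid the two black loupes that were present on the case floor.
4. I gripped the lid handle by its ends and tilted the lid by pressing it on the far wall. I then slid the tongue under the ledge, lowered the lid and released it.

**What the last checks showed**
- **Lid position:** it is centred to about 1–1.5 mm in x and y, and its far edge is about 5 mm inside the far wall.
- **Lid flatness:** a touch on the far side met the plate at 45.3 mm, where a seated lid should be at 45 mm, and it held at 9 N. An estimate from pixel widths disagreed, putting the near edge 4–5 mm lower than the far one, so I relied on the touch. I didn't touch-check the near side as I had planned.
- **Tray and canister:** the last picture shows the tray against both rails and the canister upright in it. I judged this by eye after measuring the home position right after the push.
- **Loupes:** I saw both on the case floor before the lid went on, but couldn't see them afterwards.
- **Other items:** the lens pot, the forceps and the red look-alikes look unmoved in the final top view. The contact lens case and the eye pad pack were outside or only partly inside that crop, so I didn't check them separately at the end.

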